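# Check-weigh canisters and clamp them in a ratchet carrier

## Robot

A 6-joint arm with a two-finger parallel gripper is mounted at the origin on a cart in front of the work surface, level with it; the furniture and walls round the work are solid. World frame = base frame: x ahead of the robot, y to its left, z up, the work surface at z = 0. Lengths are in m, angles in degrees, forces in N, time in s.
With the tool pointing down it reaches from about 0.375 to 0.9 m from the base axis. Payload 3.1 kg.
Tool frame: the origin (TCP) lies midway between the tips of the shut fingers; the grasp point (between the pads) lies 19 mm behind it; z points along the fingers, y is the line along which they close (so a half turn about z gives the same grasp; the last joint's range is limited). The gripper opens to 87 mm and grips with 3 to 60 N. Pads are 19 mm wide; open, the fingers measure 117 mm over their backs; the gripper's body (75 mm by 190 mm) begins 51 mm behind the grasp point.
Start: joints at [-76.862, 30.224, 82.088, -0, 67.689, -10.227], TCP at [0.248, -0.574, 0.223] pointing down, gripper open.
Joint ranges: [-176.69, 176.69], [-43.24, 126.21], [12.49, 139.97], [-82, 262], [0, 151.66], [-163.58, 163.58]. Speed limits (degrees/s): [159.86, 159.86, 180, 180, 180, 180].

## Interface

Orientations are given as a 3x3 rotation matrix whose columns are the frame's x, y, z axes.
In Python, from rig import bot, optics, job gives the robot as it stands (bot), with the cameras (optics) and the job (job).
- The arm moves only by the shell command python3 steer.py, which reads ROWS from standard input. ROWS is a JSON list of rows, 1 to 20 of them, each of 7 numbers: dx, dy, dz in shares of 0.6 m (1.0 is 0.6 m), then a rotation vector rx, ry, rz in fractions of the full range, 1 being 60 degrees, then the opening from 0.0 (shut) to 1.0 (fully open); each row is the pose to reach, as a shift and turn from the pose commanded when the command began, along the tool's axes at that moment; what a row does not reach only later rows make up. A row lasts 1/10 s, in which the tool goes at most 0.05 m and 8.59 degrees, less where a joint would pass 70% of its speed; a pose out of reach is approached as far as the arm can. The fingers move at their own pace and stop on an object; the grip force is fixed at half the most. Time passes only in rows, so rows that do not move let the fingers close. It prints the time, the measured TCP pose, the force, the opening and the grip force at its end. No shift or turn number may pass 1 either way. Input that does not fit is refused with a message, and nothing moves.
- bot.read_state(): the state, without advancing time (a new reading comes with each control period).
- optics.capture(name): name is "scene" or "top" or "wrist"; returns a dict with "color" (420x560x3 uint8, red, green, blue), "K" (3x3 intrinsics, pixels), "D" ([k1, k2, p1, p2, k3] as OpenCV has them; the pictures are not rectified), "view" (4x4, takes a point from world to camera coordinates); the wrist camera has in their place "mount" (4x4, takes a point from camera to tool coordinates, whose origin is the TCP and whose axes are the flange's). Camera axes: x right, y up, looking along -z (the intrinsics and any distortion apply to the point x, -y, -z); pixel columns grow to the right and rows downward; lengths in m; the calibration is good to about 2 mm. A picture is of the moment at which its call begins: read the wrist's pose just before it. There is no depth.
- job.hand_in(): hands the job in; it is judged then, once.
The state is a dict: "time_s": time; "joint_positions": joint angles; "qvel": joint speeds; "tau": joint torques, N m; "position": TCP position; "tcp_rot": TCP orientation; "force": force on the tool from outside, world axes, zero at the start; "moment": the same for the moment, N m; "opening": opening from 0.0 (shut) to 1.0 (fully open); "grasp_force": force on a finger pad.
Only numpy, scipy, OpenCV 4.12 (cv2) and the standard library are available. Lean on these libraries where they do the work, as an engineer would, in place of code of your own. Each camera call takes 0.05 s, during which the arm holds its last target. There are 200 camera calls.

## Task

Get the portion canisters ready for transport. Throw the red pawl lever of the carrier over so that the pawl is off the toothed rail, and pull the blue pusher all the way back. Then, one at a time in the order red, yellow, blue (one of them may be missing), hang each canister by its bail on the hook of the spring scale, let go of it and give it two seconds or so to settle, lift it off and stand it upright in the carrier's channel; when all are in, throw the pawl lever back so that the pawl lies on the teeth and push the pusher up until the canisters stand in a tight row against the end wall. Do not knock over the spice jar with the orange contents or the steel tin.

Things in the scene. Friction and masses are not known exactly. Their poses are not given: they have to be found in the camera images.
- carrier: fixed ratchet carrier, 262 x 106 mm; origin at its underside on the channel's centre line, x along the channel. A black end wall (inner face x = -100 mm, 48 mm high) closes the -x end. Channel floor 4 mm up, sides at y = +-30 mm: a 16 mm high lip at -y, a toothed rail at +y (y 31 to 45 mm, 12 mm pitch, crests 20 mm up)
- pusher (a joint): slide of the blue pusher along the carrier's +x (m), 0 to 0.160; its pushing face, 42 mm high, is 20 mm plus this value from the end wall. About 3.5 N of friction holds it where left. With the pawl on the teeth it can only move towards the end wall (clicking over the teeth), not back
- pusher_grip (a point): point 70 mm up on the pusher's upright blue grip plate (12 mm thick along the carrier's x, 26 mm wide along y, from 24 to 82 mm above the table), 42 mm behind the pushing face; its frame is parallel to the carrier's
- pawl (a joint): angle of the pawl and its red thumb lever (rad); hinge along the carrier's y, on the pusher, 28 mm up. 0: pawl down on the teeth (up to 0.27 while riding over a tooth); 1.05: thrown off, lever leaning towards the end wall. It tips by its own weight: past about 0.5 it falls over and stays, either way
- pawl_knob (a point): centre of the red bar (14 mm diameter, 22 mm long along the carrier's y) topping the pawl lever. From the hinge: 8 mm to +x, 75 mm above the table with the pawl down; 37 mm to -x, 59 mm up when thrown off. It is 46 mm to the carrier's +y of the pusher grip. Under 1 N along the carrier's x moves it; shut fingertips will do
- scale_hook (a joint): how far the spring scale's hook is pressed down (m), 0 unloaded to 0.050; about 150 N/m, so a canister brings it down some 7 to 15 mm; it bobs for a second
- hook_seat (a point): lowest place of the hook, on top of its 6 mm wire, where the cross bar settles; 134 mm above the table unloaded. Its +x points to the scale's tower, whose axis is 105 mm away; the tower's arm reaches 20 mm above this point, the hook's tip, 21 mm to -x, 16 mm. Bring the bail over the tip from the -x side, window facing along x, then lower
- canister_red: loose steel canister, red lid, 50 mm diameter, about 0.2 kg, absent at times (None); origin: centre of its underside. Body and lid 43 mm high; above it two 6 mm wires (y = +-17 mm) carry a 7 mm cross bar along y, centre 76 mm up: a window (z 43 to 72 mm, 28 mm wide) open along x. On the bar a red grip tab, 22 (x) by 11 mm (y), z 79 to 105 mm: pinch it across y from above
- canister_yellow: loose steel canister, yellow lid, 50 mm diameter, about 0.2 kg, absent at times (None); origin: centre of its underside. Body and lid 43 mm high; above it two 6 mm wires (y = +-17 mm) carry a 7 mm cross bar along y, centre 76 mm up: a window (z 43 to 72 mm, 28 mm wide) open along x. On the bar a yellow grip tab, 22 (x) by 11 mm (y), z 79 to 105 mm: pinch it across y from above
- canister_blue: loose steel canister, blue lid, 50 mm diameter, about 0.2 kg, absent at times (None); origin: centre of its underside. Body and lid 43 mm high; above it two 6 mm wires (y = +-17 mm) carry a 7 mm cross bar along y, centre 76 mm up: a window (z 43 to 72 mm, 28 mm wide) open along x. On the bar a blue grip tab, 22 (x) by 11 mm (y), z 79 to 105 mm: pinch it across y from above
- canister_red_bar (a point): centre of the red canister's cross bar
- canister_yellow_bar (a point): centre of the yellow canister's cross bar
- canister_blue_bar (a point): centre of the blue canister's cross bar
- orange_jar: bystander: spice jar with orange contents and black cap, 44 mm diameter, 99 mm high, behind the canisters; leave it standing
- tin: bystander: plain steel tin, 75 mm diameter, 58 mm high, behind the carrier; leave it standing

How it is judged:
By the outcome, as a careful person would: the job done as asked, in the order asked, and still so for the second after the job is handed in, with the robot touching nothing.
Of canister_red, canister_yellow, canister_blue only 2 to 3 are there at a start; the rules pass over those that are not, and their reading is None.
At some moment in a run one of canister_red, canister_yellow, canister_blue may be knocked a few centimetres aside while the robot is not near it.
It also fails if it takes over 210 s, if anything falls off the work surface, if the arm or the gripper's body presses on something with over 40 N, if the wrist force passes 120 N, or if a joint passes its speed limit or range.

## Working session

There is one attempt and no reset: what is moved stays moved. The work goes in short steps, Python scripts to look and compute and a shell command to move; the robot and the scene stay as the last step left them, time stands still between calls to the robot, and variables do not carry over. Pictures are saved under pics/ and viewed, at most 14 in all, crops included, and the job is handed in when it is done.

```bash
ls; mkdir -p pics; cat > h.py <<'E'
import numpy as np, cv2
from rig import bot, optics, job
def cap(n, save=None):
    s=bot.read_state(); c=optics.capture(n)
    if n=="wrist":
        T=np.eye(4);T[:3,:3]=np.array(s["tcp_rot"]);T[:3,3]=s["position"]
        c["c2w"]=T@np.array(c["mount"])
    else: c["c2w"]=np.linalg.inv(np.array(c["view"]))
    if save: cv2.imwrite(f"pics/{save}.png",c["color"][:,:,::-1])
    return c
def ray(c,uv):
    p=cv2.undistortPoints(np.array(uv,float).reshape(-1,1,2),np.array(c["K"]),np.array(c["D"])).reshape(-1,2)
    d=np.c_[p[:,0],-p[:,1],-np.ones(len(p))]@c["c2w"][:3,:3].T
    return c["c2w"][:3,3],d
def plane(c,uv,z):
    o,d=ray(c,uv); return o+d*((z-o[2])/d[:,2])[:,None]
def proj(c,P):
    w=np.linalg.inv(c["c2w"]); q=np.atleast_2d(P)@w[:3,:3].T+w[:3,3]
    q=q*[1,-1,-1]
    return cv2.projectPoints(q,np.zeros(3),np.zeros(3),np.array(c["K"]),np.array(c["D"]))[0].reshape(-1,2)
def tri(c1,u1,c2,u2):
    A=np.zeros((3,3));b=np.zeros(3)
    for c,u in((c1,u1),(c2,u2)):
        o,d=ray(c,[u]);d=d[0]/np.linalg.norm(d[0]);M=np.eye(3)-np.outer(d,d);A+=M;b+=M@o
    return np.linalg.solve(A,b)
H={"red":[(0,8),(172,180)],"yellow":[(22,34)],"blue":[(100,128)],"orange":[(9,20)]}
def blobs(c,col,smin=110,vmin=60,amin=25):
    h=cv2.cvtColor(c["color"],cv2.COLOR_RGB2HSV)
    m=sum(cv2.inRange(h,(a,smin,vmin),(b,255,255)) for a,b in H[col])
    n,l,st,ce=cv2.connectedComponentsWithStats(m)
    return [(st[i].tolist(),ce[i].round(1).tolist(),l==i) for i in range(1,n) if st[i,4]>=amin]
def state():
    s=bot.read_state(); print({k:np.round(s[k],4).tolist() for k in("time_s","position","tcp_rot","joint_positions","force","opening","grasp_force")})
    return s
E
python3 - <<'E'
from h import *
state()
for n in("scene","top"):
    c=cap(n,n+"0"); print(n,c["c2w"].round(3).tolist(),np.round(c["K"],1).tolist(),c["D"])
    for k in H:
        print(k,[(b[0],b[1]) for b in blobs(c,k)])
E
```

```text
pics
rig.py
steer.py
{'time_s': 0.0, 'position': [0.2477, -0.573, 0.2216], 'tcp_rot': [[0.918, 0.3966, -0.0005], [0.3966, -0.918, 0.0021], [0.0004, -0.0021, -1.0]], 'joint_positions': [-76.8616, 30.2783, 82.1566, -0.0008, 67.6897, -10.2267], 'force': [0.0249, -0.4904, -0.0647], 'opening': 0.9975, 'grasp_force': 0.0}
scene [[-0.801, 0.41, -0.436, -0.028], [-0.599, -0.54, 0.592, 0.761], [0.007, 0.735, 0.678, 0.973], [0.0, 0.0, 0.0, 1.0]] [[445.3, 0.0, 283.4], [0.0, 445.3, 202.2], [0.0, 0.0, 1.0]] [-0.00163518  0.          0.          0.          0.        ]
red [([150, 38, 25, 8, 134], [162.5, 42.0]), ([283, 186, 5, 10, 43], [285.0, 190.2]), ([277, 198, 16, 14, 162], [284.7, 204.4]), ([119, 201, 31, 58, 1057], [133.3, 232.6]), ([249, 252, 9, 16, 75], [253.4, 258.5])]
yellow [([318, 210, 8, 8, 57], [321.1, 213.4]), ([312, 221, 17, 15, 181], [319.7, 227.9])]
blue [([228, 250, 24, 28, 454], [239.9, 262.9])]
orange [([152, 0, 9, 4, 30], [155.7, 1.3]), ([262, 114, 15, 39, 439], [268.4, 133.5]), ([236, 198, 14, 8, 62], [242.8, 202.1]), ([238, 214, 12, 5, 34], [243.6, 216.5]), ([333, 230, 26, 20, 303], [345.0, 240.8]), ([280, 283, 33, 39, 951], [296.4, 302.3])]
top [[-0.035, 0.978, -0.205, 0.261], [-0.999, -0.035, 0.002, -0.029], [-0.006, 0.205, 0.979, 1.444], [0.0, 0.0, 0.0, 1.0]] [[491.0, 0.0, 277.4], [0.0, 491.0, 212.5], [0.0, 0.0, 1.0]] [-0.16751162  0.          0.          0.          0.        ]
red [([141, 118, 20, 20, 252], [149.7, 127.8]), ([276, 201, 17, 16, 195], [283.8, 208.8]), ([198, 232, 5, 8, 33], [199.6, 235.6])]
yellow [([272, 249, 17, 17, 186], [279.9, 256.7])]
blue [([189, 214, 21, 23, 282], [199.3, 225.2])]
orange [([349, 111, 17, 14, 167], [357.2, 118.0]), ([182, 273, 39, 34, 843], [201.0, 289.1]), ([274, 275, 60, 18, 471], [292.7, 284.2])]
```

```bash
python3 -c "
import cv2
for n in('scene0','top0'):
    i=cv2.imread(f'pics/{n}.png')[0 if n=='scene0' else 60:340,100:400]
    cv2.imwrite(f'pics/{n}c.png',cv2.resize(i,(600,600*i.shape[0]//300) if i.shape[0]<301 else (529,600),interpolation=cv2.INTER_CUBIC))
"
```

```text
(no output)
```

View pics/scene0.png

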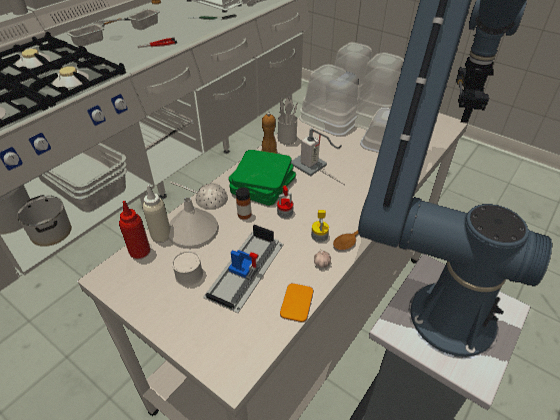

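View pics/top0c.png

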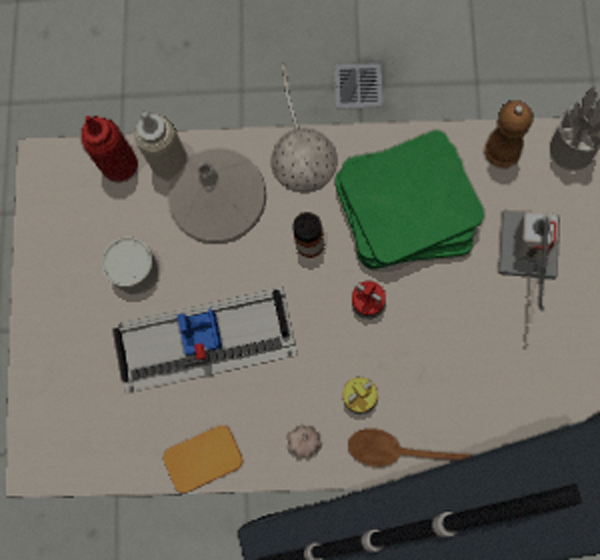

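The scene picture shows the red canister at (285,203), the yellow one at (320,225) and no blue one. The carrier is at (245,265), with the pusher at (240,262) and the pawl knob at (253,258). The scale is at (312,150). In the top crop, the end wall is on the right at (282,315), so carrier +x points roughly to world +y.

```bash
python3 - <<'E'
from h import *
a=cap("scene");b=cap("top")
cv=lambda x,y:(100+x/2,60+y/2)
print("red lid",plane(b,[(283.8,208.8)],.045),plane(a,[(284.7,204.4)],.043))
print("red tab",plane(a,[(285,190.2)],.092))
print("yel lid",plane(b,[(279.9,256.7)],.045),plane(a,[(319.7,227.9)],.043),plane(a,[(321.1,213.4)],.092))
print("endwall top ends",plane(b,[cv(277,292),cv(287,338)],.048))
print("knob",tri(a,(253.4,258.5),b,(199.6,235.6)))
print("left black",plane(b,[cv(117,330),cv(125,380)],.01))
print("carrier corners",plane(b,[cv(115,328),cv(280,291),cv(297,355),cv(130,392)],.002))
print("scale base",plane(b,[cv(500,212),cv(558,212),cv(558,277),cv(500,274)],.0))
print("jar",plane(b,[cv(307,222)],.099),"tin",plane(b,[cv(130,262)],.058))
for n,c,(x,y,w,h) in(("sc",a,(285,115,80,75)),("ca",a,(195,215,100,95)),("st",b,(335,150,60,60)),("ct",b,(145,195,115,70))):
    f=4; cv2.imwrite(f"pics/z_{n}.png",cv2.resize(c["color"][y:y+h,x:x+w,::-1],None,fx=f,fy=f,interpolation=cv2.INTER_CUBIC))
p=[cv2.imread(f"pics/z_{n}.png") for n in("sc","ca","st","ct")]
m=np.zeros((600,800,3),np.uint8)
# st excluded: sc top-left 320x300, ca top-right 400x380, st
m[:300,:320]=p[0];m[:380,330:730]=p[1];m[310:550,:240]=p[2]
cv2.imwrite("pics/mont.png",m)
E
```

```text
red lid [[ 0.56423171 -0.05100924  0.045     ]] [[ 0.56051659 -0.04452006  0.043     ]]
red tab [[ 0.56615062 -0.05282652  0.092     ]]
yel lid [[ 0.42450311 -0.03458592  0.045     ]] [[ 0.41999827 -0.02574008  0.043     ]] [[ 0.42472907 -0.03457236  0.092     ]]
endwall top ends [[0.5767421  0.08077475 0.048     ]
 [0.50814461 0.0676059  0.048     ]]
knob [0.48947578 0.19223018 0.06342456]
left black [[0.53584553 0.32609287 0.01      ]
 [0.4598309  0.31313923 0.01      ]]
carrier corners [[0.54055998 0.33120209 0.002     ]
 [0.58853575 0.07984532 0.002     ]
 [0.49012592 0.05647842 0.002     ]
 [0.44268316 0.30733275 0.002     ]]
scale base [[ 0.70144004 -0.26062822  0.        ]
 [ 0.6986571  -0.3509507   0.        ]
 [ 0.59560803 -0.34247023  0.        ]
 [ 0.60336099 -0.25388681  0.        ]]
jar [[0.66602115 0.032066   0.099     ]] tin [[0.6277497  0.29628695 0.058     ]]
```

View pics/mont.png

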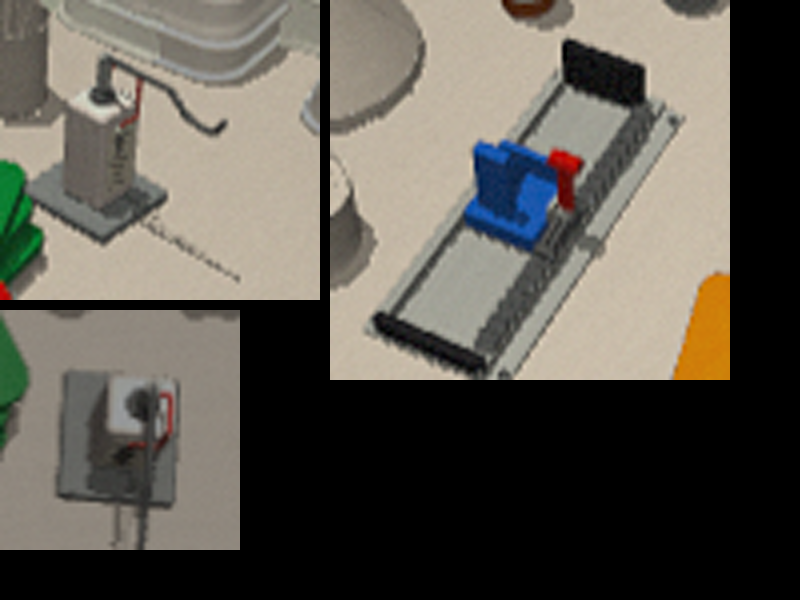

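The crops show the scale tower with its arm reaching towards the robot; the hook dip is near scene pixel (336,147). The carrier has its black end wall at the far right, and the red pawl lever is upright, so the pawl is down.

```bash
cat >> h.py <<'E'
from scipy.spatial.transform import Rotation as R
def down(yaw): # tool x axis at world yaw (deg), z down
    a=np.radians(yaw); return np.array([[np.cos(a),np.sin(a),0],[np.sin(a),-np.cos(a),0],[0,0,-1.]])
def go(p,yaw=None,s=None):
    s=s or bot.read_state(); A=np.array(s["tcp_rot"]); B=A if yaw is None else down(yaw)
    print("d",(A.T@(np.array(p)-s["position"])).round(4).tolist(),"rv",R.from_matrix(A.T@B).as_rotvec(degrees=True).round(2).tolist())
E
python3 - <<'E'
from h import *
a=cap("scene");b=cap("top");w=cap("wrist","w0")
print(np.round(w["mount"],3).tolist(),np.round(w["K"],1).tolist())
print("tip",plane(b,[(370.5,214)],.15),"seat?",tri(a,(336.2,147.5),b,(370.7,208)),plane(a,[(336.2,147.5)],.131))
print("tower",plane(b,[(370,175)],.15), plane(a,[(285+102/4,115+98/4)],.15))
go([.42,-.2,.34],0); go([.42,-.2,.34],180); go([.42,-.2,.34],90)
E
```

```text
[[-0.0, 0.952, 0.305, 0.086], [1.0, 0.0, -0.001, 0.0], [-0.001, 0.305, -0.952, -0.162], [0.0, 0.0, 0.0, 1.0]] [[308.7, 0.0, 281.5], [0.0, 308.7, 214.2], [0.0, 0.0, 1.0]]
tip [[ 0.51861209 -0.28327398  0.15      ]] seat? [ 0.53861169 -0.29057587  0.12558912] [[ 0.53317097 -0.2843287   0.131     ]]
tower [[ 0.62806679 -0.29027219  0.15      ]] [[ 0.60953375 -0.24785042  0.15      ]]
d [0.3062, -0.2747, -0.1175] rv [-0.03, -0.0, 23.36]
d [0.3062, -0.2747, -0.1175] rv [0.0, -0.04, -156.64]
d [0.3062, -0.2747, -0.1175] rv [-0.02, -0.02, -66.64]
```

Units first: shifts go in shares of 0.6 m and turns go in shares of 60 degrees. So 0.353 m / 0.6 = 0.5883, -0.311 m / 0.6 = -0.5183, 23.4 degrees / 60 = 0.39.

```bash
echo '[[0.0667,-0.0667,-0.1333,0,0,0.1333,1],[0.1333,-0.1333,-0.1967,0,0,0.2667,1],[0.2333,-0.2333,-0.1967,0,0,0.39,1],[0.5883,-0.5183,-0.1967,0,0,0.39,1],[0.5883,-0.5183,-0.1967,0,0,0.39,1],[0.5883,-0.5183,-0.1967,0,0,0.39,1],[0.5883,-0.5183,-0.1967,0,0,0.39,1],[0.5883,-0.5183,-0.1967,0,0,0.39,1],[0.5883,-0.5183,-0.1967,0,0,0.39,1],[0.5883,-0.5183,-0.1967,0,0,0.39,1],[0.5883,-0.5183,-0.1967,0,0,0.39,1],[0.5883,-0.5183,-0.1967,0,0,0.39,1],[0.5883,-0.5183,-0.1967,0,0,0.39,1],[0.5883,-0.5183,-0.1967,0,0,0.39,1]]' | python3 steer.py | tail -4
python3 - <<'E'
from h import *
s=state(); c=cap("wrist","w1")
for k in H: print(k,[(b[0],b[1]) for b in blobs(c,k)])
go([.47,.14,.36],-10); go([.5,.14,.36],0)
E
```

```text
tcp_rot: [[1.0, -0.003, -0.001], [-0.003, -1.0, -0.0], [-0.001, 0.0, -1.0]]
force: [-0.5, -0.2, -0.3]
opening: 0.996
grasp_force: 0.0
{'time_s': 1.75, 'position': [0.4481, -0.1497, 0.3403], 'tcp_rot': [[1.0, -0.0028, -0.0006], [-0.0028, -1.0, -0.0003], [-0.0006, 0.0003, -1.0]], 'joint_positions': [-32.0385, 10.5335, 93.6368, -0.0329, 75.8524, 58.132], 'force': [-0.4611, -0.2351, -0.3478], 'opening': 0.9964, 'grasp_force': 0.0}
red [([433, 1, 12, 33, 134], [439.0, 15.2]), ([402, 38, 19, 4, 43], [411.0, 39.6]), ([192, 72, 38, 38, 957], [210.9, 90.3]), ([22, 142, 18, 17, 205], [29.9, 150.1])]
yellow [([188, 173, 35, 35, 790], [204.9, 189.9])]
blue [([0, 98, 72, 45, 1322], [38.0, 120.5]), ([59, 115, 9, 8, 34], [63.1, 118.9])]
orange [([43, 206, 72, 54, 2389], [78.8, 232.2]), ([201, 214, 172, 32, 1643], [257.5, 232.3]), ([104, 287, 29, 53, 453], [113.1, 313.3]), ([435, 287, 25, 53, 431], [450.8, 315.4]), ([257, 352, 303, 21, 4140], [418.7, 362.9])]
d [0.021, -0.2898, -0.0197] rv [0.01, 0.04, 9.82]
d [0.051, -0.2899, -0.0198] rv [0.0, 0.04, -0.18]
```

View pics/w1.png

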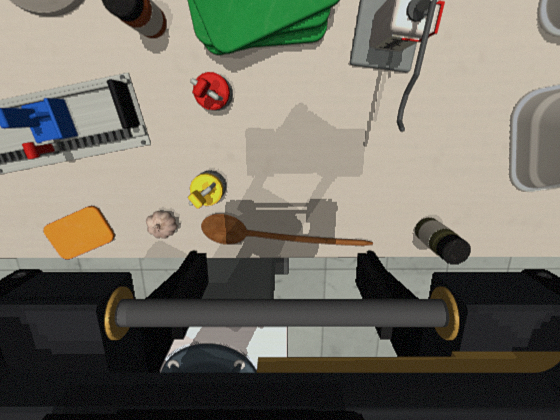

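The wrist picture shows red at (211,90), yellow at (205,190) and the carrier at the upper left with its end wall at (122,103). The hook arm runs from the tower at (417,8) to its tip at (402,128).

In the tool's units: -0.29 m / 0.6 = -0.4833, -0.1 m / 0.6 = -0.1667, 9.8 degrees / 60 = 0.1633.

```bash
echo '[[0.035,-0.0833,-0.0333,0,0,0.1333,1],[0.035,-0.1667,-0.0333,0,0,0.1633,1],[0.035,-0.4833,-0.0333,0,0,0.1633,1],[0.035,-0.4833,-0.0333,0,0,0.1633,1],[0.035,-0.4833,-0.0333,0,0,0.1633,1],[0.035,-0.4833,-0.0333,0,0,0.1633,1],[0.035,-0.4833,-0.0333,0,0,0.1633,1],[0.035,-0.4833,-0.0333,0,0,0.1633,1],[0.035,-0.4833,-0.0333,0,0,0.1633,1]]' | python3 steer.py | tail -1
python3 - <<'E'
from h import *
s=state(); c=cap("wrist","w2")
for k in H: print(k,[(b[0],b[1]) for b in blobs(c,k)])
np.savez("w2.npz",c2w=c["c2w"],K=c["K"],D=c["D"])
w=cv2.imread("pics/w1.png"); m=np.zeros((600,800,3),np.uint8)
rs=lambda i,x,y,ww,h,f: cv2.resize(i[y:y+h,x:x+ww],None,fx=f,fy=f,interpolation=cv2.INTER_CUBIC)
m[:300,:250]=rs(w,185,65,50,60,5); m[310:560,:250]=rs(w,180,165,50,50,5); m[:600,260:700]=rs(w,370,0,88,120,5)
m[:600,260:700]=rs(w,360,0,110,150,4)
cv2.imwrite("pics/mont2.png",m)
E
```

```text
grasp_force: 0.0
{'time_s': 2.7, 'position': [0.4701, 0.1401, 0.3603], 'tcp_rot': [[0.9849, -0.173, -0.0005], [-0.173, -0.9849, -0.0008], [-0.0003, 0.0009, -1.0]], 'joint_positions': [3.544, 11.2242, 89.5263, -0.0456, 79.2793, 103.513], 'force': [-0.0734, -0.4583, -0.2452], 'opening': 1.002, 'grasp_force': 0.0}
red [([382, 66, 44, 37, 1012], [401.4, 84.0]), ([238, 162, 13, 16, 141], [244.5, 169.8])]
yellow [([377, 166, 40, 32, 711], [394.4, 180.8])]
blue [([215, 120, 45, 45, 1221], [237.0, 142.1])]
orange [([380, 204, 170, 28, 1657], [434.8, 216.1]), ([229, 216, 65, 55, 2112], [261.5, 243.3]), ([104, 287, 19, 53, 400], [111.3, 315.7]), ([432, 288, 10, 11, 53], [436.9, 293.4]), ([435, 288, 25, 52, 434], [450.7, 316.3]), ([257, 352, 303, 21, 4105], [418.4, 363.0])]
```

View pics/mont2.png

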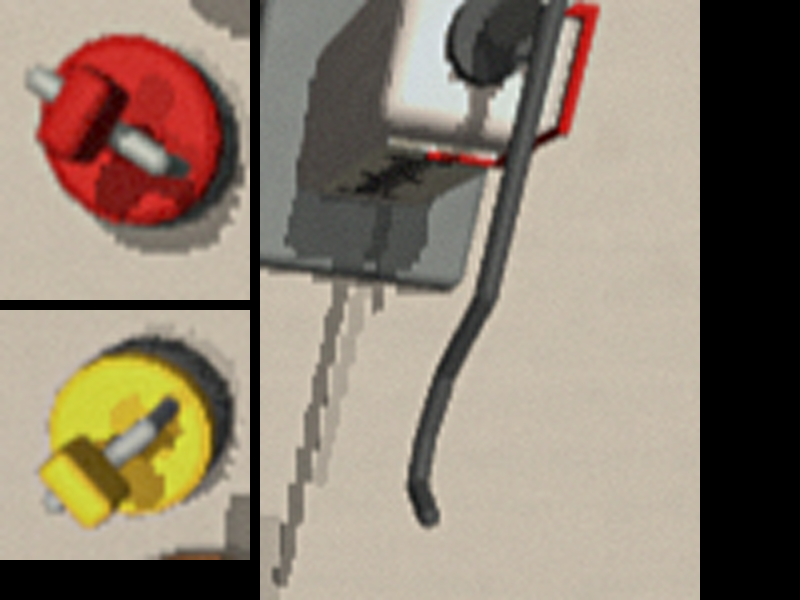

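View pics/w2.png

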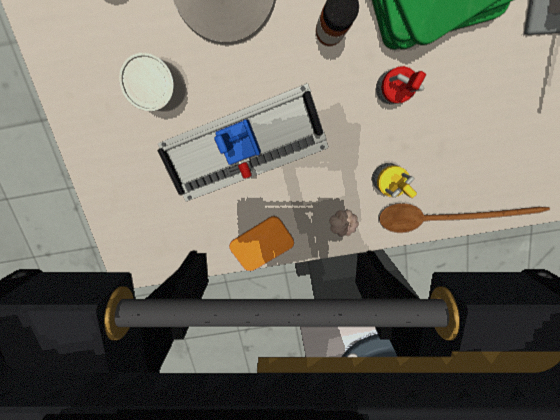

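In the zoom, the red bail's tab is at wrist pixel (200,87) with bar ends (190.6,80.6) and (222,98.6). The yellow tab is at (195.6,200.4) with bar ends (190,203) and (215,184). The hook tip is at (401.8,130). In the w2 picture, the carrier spans (160,145) to (327,147) with the knob at (244,170).

```bash
python3 - <<'E'
import cv2
i=cv2.imread("pics/w2.png")[75:210,150:340]
cv2.imwrite("pics/w2c.png",cv2.resize(i,None,fx=4.2,fy=4.2,interpolation=cv2.INTER_CUBIC))
E
```

```text
(no output)
```

View pics/w2c.png

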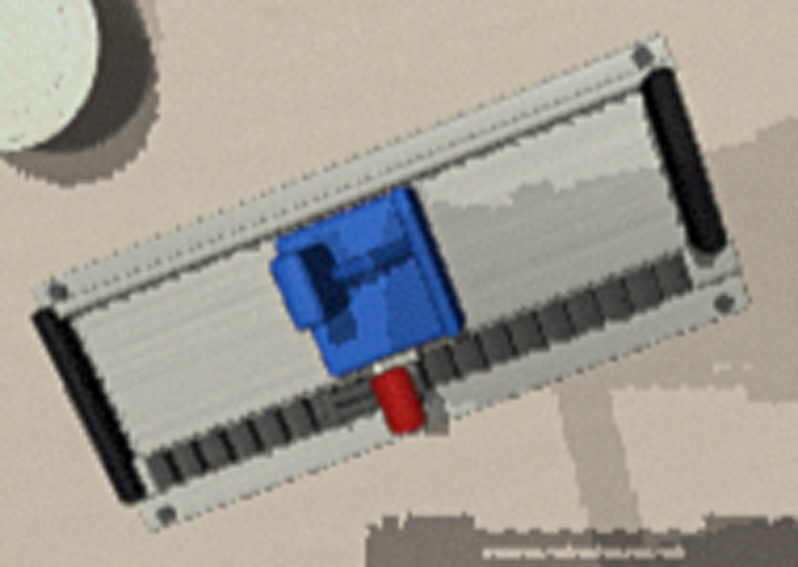

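```bash
python3 - <<'E'
from h import *
w2=np.load("w2.npz"); w2={k:w2[k] for k in w2}
cv=lambda *p:[(150+x/4.2,75+y/4.2) for x,y in p]
print("corners",plane(w2,cv((35,290),(663,38),(748,298),(150,530)),.002))
print("wall",plane(w2,cv((660,75),(712,243)),.048))
print("leftbar",plane(w2,cv((45,320),(132,495)),.012))
print("grip",plane(w2,cv((290,288)),.082))
print("knob",plane(w2,cv((398,400)),.08))
print("face top",plane(w2,cv((410,190),(455,330)),.042))
# w1 pose (yaw-0 view)
c=cap("wrist")
T=np.eye(4);T[:3,:3]=[[1,-.0028,-.0006],[-.0028,-1,-.0003],[-.0006,.0003,-1]];T[:3,3]=[.4481,-.1497,.3403]
w1=dict(K=c["K"],D=c["D"],c2w=T@np.array(c["mount"]))
np.savez("w1.npz",**w1)
def rd(n,pts,z): print(n,plane(w1,pts,z).round(4).tolist())
rd("red tab",[(200,87)],.105); rd("red bar",[(190.6,80.6),(222,98.6)],.077)
rd("yel tab",[(195.6,200.4)],.105); rd("yel bar",[(190,203),(215,184)],.077)
rd("arm",[(435,0),(416,74)],.151); rd("tip",[(401.8,130)],.148); rd("bottom",[(400,117)],.132)
rd("wall",[(111,82),(134,121)],.048)
# tri with scene tabs
a=cap("scene"); print("red tri",tri(a,(285,190.2),w1,(201,89)),"yel tri",tri(a,(321.1,213.4),w1,(197,198)))
print("tip tri",tri(a,(285+223/4,115+123/4),w1,(401.8,130)))
E
```

```text
corners [[0.54512141 0.33306029 0.002     ]
 [0.59302992 0.07679998 0.002     ]
 [0.49363456 0.05778995 0.002     ]
 [0.44278861 0.31461833 0.002     ]]
wall [[0.57825791 0.08386071 0.048     ]
 [0.52019254 0.07392856 0.048     ]]
leftbar [[0.53366384 0.32859522 0.012     ]
 [0.46038818 0.314247   0.012     ]]
grip [[0.53256333 0.21764483 0.082     ]]
knob [[0.48951437 0.19041909 0.08      ]]
face top [[0.55629767 0.1761873  0.042     ]
 [0.50548031 0.17006834 0.042     ]]
red tab [[0.5661, -0.0525, 0.105]]
red bar [[0.576, -0.0344, 0.077], [0.5544, -0.0729, 0.077]]
yel tab [[0.4261, -0.035, 0.105]]
yel bar [[0.4147, -0.0186, 0.077], [0.4422, -0.0562, 0.077]]
arm [[0.6405, -0.2998, 0.151], [0.5743, -0.2899, 0.151]]
tip [[0.5178, -0.2828, 0.148]]
bottom [[0.5315, -0.2851, 0.132]]
wall [[0.5773, 0.0816, 0.048], [0.5266, 0.058, 0.048]]
red tri [ 0.56473206 -0.05089879  0.09408945] yel tri [ 0.42532305 -0.03392747  0.09215213]
tip tri [ 0.5175963  -0.28416295  0.14467632]
```

```bash
cat >> h.py <<'E'
P0=np.array([.5492,.0789,0]); ex=np.array([-.1887,.982,0]); ey=np.array([-.982,-.1887,0])
CY=10.9
def car(x,y,z): return P0+ex*x+ey*y+[0,0,z]   # x from end wall's mid-plane (inner face ~+.004)
def incar(p): p=np.array(p)-P0; return (p@ex,p@ey)
E
python3 - <<'E'
from h import *
k=np.array([.4895,.191,0]); print(incar(k))
go(k+ex*.04+[0,0,.15],CY)
go(k+ex*.04+[0,0,.062],CY)
go(k-ex*.02+[0,0,.062],CY)
E
```

```text
(np.float64(0.12134759), np.float64(0.03747213000000003))
d [-0.0041, -0.0911, 0.2105] rv [0.02, 0.01, -20.92]
d [-0.004, -0.0911, 0.2985] rv [0.02, 0.01, -20.92]
d [0.0174, -0.035, 0.2985] rv [0.02, 0.01, -20.92]
```

In the tool's units: 0.2985 m / 0.6 = 0.4975, 0.26 m / 0.6 = 0.4333, -20.9 degrees / 60 = -0.3483.

```bash
echo '[[-0.0067,-0.1517,0.0833,0,0,-0.1333,0],[-0.0067,-0.1517,0.1667,0,0,-0.2667,0],[-0.0067,-0.1517,0.25,0,0,-0.3483,0],[-0.0067,-0.1517,0.35,0,0,-0.3483,0],[-0.0067,-0.1517,0.35,0,0,-0.3483,0],[-0.0067,-0.1517,0.35,0,0,-0.3483,0],[-0.0067,-0.1517,0.4333,0,0,-0.3483,0],[-0.0067,-0.1517,0.4975,0,0,-0.3483,0],[-0.0067,-0.1517,0.4975,0,0,-0.3483,0],[0,-0.1333,0.4975,0,0,-0.3483,0],[0.0067,-0.115,0.4975,0,0,-0.3483,0],[0.0133,-0.0967,0.4975,0,0,-0.3483,0],[0.02,-0.0783,0.4975,0,0,-0.3483,0],[0.029,-0.0583,0.4975,0,0,-0.3483,0],[0.029,-0.0583,0.4975,0,0,-0.3483,0],[0.029,-0.0583,0.4167,0,0,-0.3483,0],[0.029,-0.0583,0.3333,0,0,-0.3483,0],[0.029,-0.0583,0.3333,0,0,-0.3483,0],[0.029,-0.0583,0.3333,0,0,-0.3483,0]]' | python3 steer.py
python3 - <<'E'
from h import *
state(); c=cap("wrist","w3")
for k in("red","blue"): print(k,[(b[0],b[1],) for b in blobs(c,k)])
i=cv2.imread("pics/w3.png")[0:300,100:500]; cv2.imwrite("pics/w3c.png",cv2.resize(i,None,fx=2,fy=2))
E
```

```text
time_s: 4.75
position: [0.4936, 0.1735, 0.1618]
tcp_rot: [[0.981, 0.192, 0.003], [0.192, -0.981, 0.0], [0.003, 0.0, -1.0]]
force: [-0.1, -0.1, -0.6]
opening: 0.007
grasp_force: 0.0
{'time_s': 4.75, 'position': [0.4936, 0.1735, 0.1618], 'tcp_rot': [[0.9814, 0.1921, 0.0031], [0.1921, -0.9814, 0.0004], [0.0032, 0.0002, -1.0]], 'joint_positions': [7.1132, 27.2977, 100.3144, 0.0029, 52.207, 86.0336], 'force': [-0.1252, -0.0632, -0.5881], 'opening': 0.0069, 'grasp_force': 0.0}
red [([499, 153, 61, 54, 2232], [527.1, 179.4]), ([263, 203, 45, 27, 750], [288.6, 213.7])]
blue [([231, 138, 59, 63, 3252], [261.1, 166.8])]
```

View pics/w3c.png

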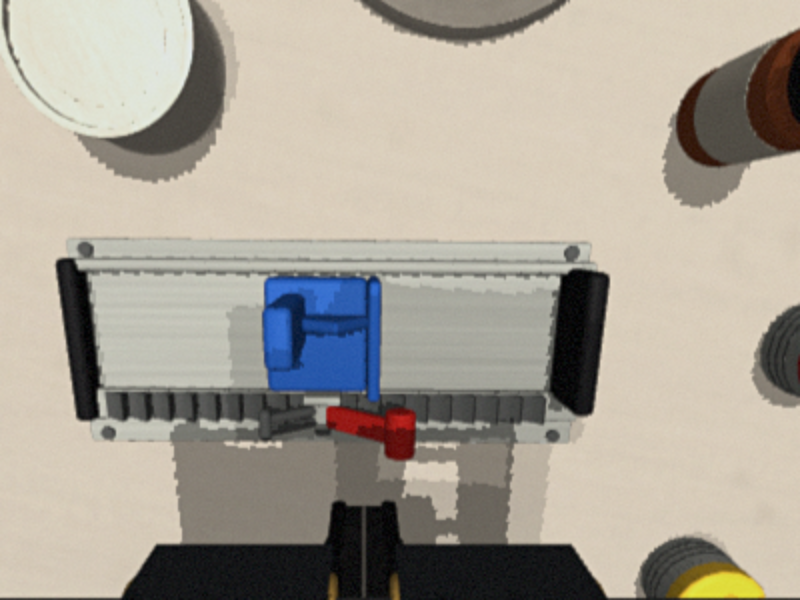

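The pawl lever is thrown over, with the knob at crop (400,432) leaning towards the end wall. The grip plate top is at crop (278,335), and the carrier is level in the tool frame.

```bash
python3 - <<'E'
from h import *
c=cap("wrist")
cv=lambda *p:[(100+x/2,y/2) for x,y in p]
for n,p,z in(("grip",[(278,335)],.082),("wall top",[(597,278),(583,408)],.048),("wall inner bottom",[(557,290),(553,388)],.006),("face",[(374,280),(374,398)],.042),("corners",[(68,240),(590,245),(570,440),(92,440)],.002),("knob",[(400,432)],.059)):
    P=plane(c,cv(*p),z); print(n,P.round(4).tolist(),[np.round(incar(q),4).tolist() for q in P])
E
```

```text
grip [[0.5321, 0.2148, 0.082]] [[0.1367, -0.0089]]
wall top [[0.5768, 0.0865, 0.048], [0.5195, 0.075, 0.048]] [[0.0023, -0.0286], [0.0018, 0.0299]]
wall inner bottom [[0.5674, 0.0886, 0.006], [0.5183, 0.0762, 0.006]] [[0.0061, -0.0197], [0.0032, 0.0309]]
face [[0.557, 0.1809, 0.042], [0.5041, 0.1702, 0.042]] [[0.0987, -0.027], [0.0982, 0.027]]
corners [[0.5441, 0.3324, 0.002], [0.5915, 0.0775, 0.002], [0.4911, 0.0572, 0.002], [0.4408, 0.3143, 0.002]] [[0.2499, -0.0428], [-0.0094, -0.0413], [-0.0103, 0.0612], [0.2517, 0.062]]
knob [[0.4953, 0.1569, 0.059]] [[0.0867, 0.0382]]
```

```bash
python3 - <<'E'
from h import *
go(car(.138,-.0085,.11),CY); go(car(.138,-.0085,.05),CY); go(car(.228,-.0085,.05),CY)
E
```

```text
d [0.0473, -0.0344, 0.0496] rv [-0.01, 0.13, 0.17]
d [0.0475, -0.0343, 0.1096] rv [-0.01, 0.13, 0.17]
d [0.0478, -0.1243, 0.1096] rv [-0.01, 0.13, 0.17]
```

In the tool's units: -0.12 m / 0.6 = -0.2, -0.112 m / 0.6 = -0.1867.

```bash
echo '[[0.0783,-0.0567,0,0,0,0,0.45],[0.0783,-0.0567,0,0,0,0,0.45],[0.0783,-0.0567,0.0833,0,0,0,0.45],[0.0792,-0.0567,0.1333,0,0,0,0.45],[0.0792,-0.0567,0.1817,0,0,0,0.45],[0.0792,-0.0567,0.1817,0,0,0,0.45],[0.0792,-0.0567,0.1817,0,0,0,0],[0.0792,-0.0567,0.1817,0,0,0,0],[0.0792,-0.0567,0.1817,0,0,0,0],[0.0792,-0.0567,0.1817,0,0,0,0],[0.0792,-0.0833,0.1817,0,0,0,0],[0.0792,-0.11,0.1817,0,0,0,0],[0.0792,-0.1367,0.1817,0,0,0,0],[0.0792,-0.1633,0.1817,0,0,0,0],[0.0792,-0.1867,0.1817,0,0,0,0],[0.0792,-0.2,0.1817,0,0,0,0],[0.0792,-0.2,0.1817,0,0,0,0]]' | python3 steer.py
echo '[[0,-0.0033,0,0,0,0,0],[0,-0.0067,0,0,0,0,0],[0,-0.01,0,0,0,0,0],[0,-0.01,0,0,0,0,0]]' | python3 steer.py
```

```text
time_s: 6.55
position: [0.5175, 0.3034, 0.0528]
tcp_rot: [[0.981, 0.193, 0.004], [0.193, -0.981, 0.003], [0.005, -0.002, -1.0]]
force: [1.2, 2.0, 5.4]
opening: 0.134
grasp_force: 30.0
time_s: 6.95
position: [0.5172, 0.3042, 0.0528]
tcp_rot: [[0.981, 0.194, 0.004], [0.194, -0.981, -0.004], [0.003, 0.005, -1.0]]
force: [3.5, -12.5, 6.8]
opening: 0.132
grasp_force: 30.0
```

In the tool's units: -0.08 m / 0.6 = -0.1333, -0.05 m / 0.6 = -0.0833.

```bash
python3 - <<'E'
from h import *
go([.53,-.055,.25],-29)
E
echo '[[0,0,0,0,0,0,0.4],[0,0,0,0,0,0,0.4],[0,0,-0.0833,0,0,0,0.4],[0,0,-0.1333,0,0,0,0.7],[0,0,-0.1333,0,0,0,0.7]]' | python3 steer.py
```

```text
d [-0.0568, 0.3558, -0.1956] rv [0.21, -0.25, 40.21]
time_s: 7.45
position: [0.5174, 0.3088, 0.1355]
tcp_rot: [[0.981, 0.193, 0.007], [0.193, -0.981, 0.004], [0.008, -0.003, -1.0]]
force: [0.1, -0.1, -0.0]
opening: 0.496
grasp_force: 0.0
```

```bash
python3 - <<'E'
from h import *
go([.53,-.055,.25],-29)
c=cap("wrist")
E
```

```text
d [-0.0569, 0.3591, -0.116] rv [-0.31, -0.39, 40.13]
```

In the tool's units: 0.36 m / 0.6 = 0.6, 0.3 m / 0.6 = 0.5, 40.1 degrees / 60 = 0.6683.

```bash
echo '[[-0.0333,0.0833,-0.0833,0,0,0,0.5],[-0.095,0.1667,-0.1667,0,0,0.1333,0.5],[-0.095,0.25,-0.1933,0,0,0.2667,0.5],[-0.095,0.3333,-0.1933,0,0,0.4,0.5],[-0.095,0.4167,-0.1933,0,0,0.5333,0.5],[-0.095,0.5,-0.1933,0,0,0.6667,0.5],[-0.095,0.6,-0.1933,0,0,0.6683,0.5],[-0.095,0.6,-0.1933,0,0,0.6683,0.5],[-0.095,0.6,-0.1933,0,0,0.6683,0.5],[-0.095,0.6,-0.1933,0,0,0.6683,0.5]]' | python3 steer.py | head -2
python3 - <<'E'
from h import *
state(); c=cap("wrist","w4")
for k in("red","yellow"): print(k,[(b[0],b[1],) for b in blobs(c,k)])
i=cv2.imread("pics/w4.png")[0:300,80:480]; cv2.imwrite("pics/w4c.png",cv2.resize(i,None,fx=2,fy=2))
E
```

```text
time_s: 8.5
position: [0.5278, -0.0585, 0.246]
{'time_s': 8.5, 'position': [0.5278, -0.0585, 0.246], 'tcp_rot': [[0.873, -0.4877, -0.0031], [-0.4877, -0.873, 0.0021], [-0.0037, -0.0004, -1.0]], 'joint_positions': [-18.4237, 21.4079, 93.8207, 0.0669, 64.9774, 100.7362], 'force': [-0.7695, 0.0419, 0.7756], 'opening': 0.4995, 'grasp_force': 0.0}
red [([241, 142, 42, 42, 1199], [261.4, 162.0])]
yellow [([285, 244, 35, 52, 1028], [302.7, 266.8])]
```

View pics/w4c.png

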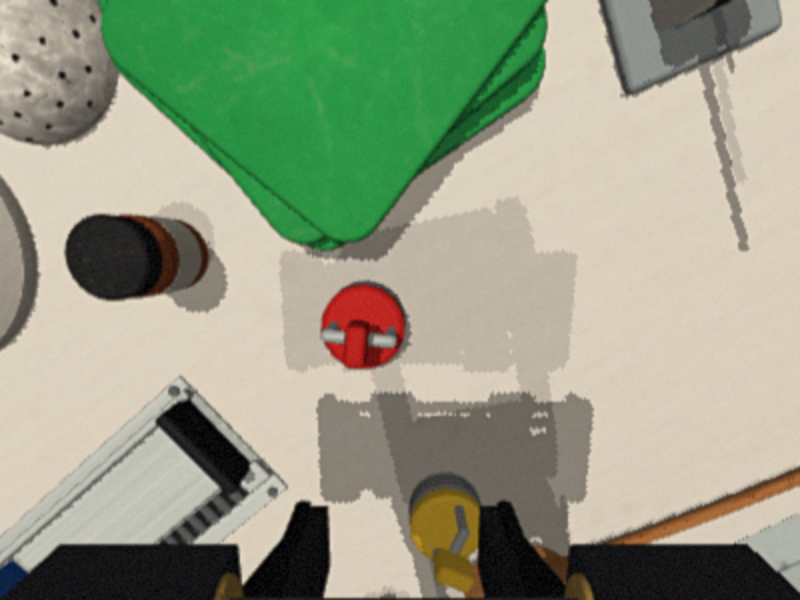

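Red still stands where it was, with its bar level in the crop from (330,338) to (393,340) and the lid centred at (364,325).

```bash
python3 - <<'E'
from h import *
c=cap("wrist")
cv=lambda *p:[(80+x/2,y/2) for x,y in p]
print(plane(c,cv((325,338),(396,341)),.078),plane(c,cv((364,325)),.043),plane(c,cv((357,358)),.105))
p=[.5655,-.052]
go([*p,.16],-29.5);go([*p,.083],-29.5)
E
```

```text
[[ 0.57435899 -0.03448206  0.078     ]
 [ 0.55446414 -0.06694675  0.078     ]] [[ 0.56673625 -0.05175019  0.043     ]] [[ 0.56044276 -0.04844396  0.105     ]]
d [0.0316, -0.0223, 0.0862] rv [-0.02, 0.21, 0.51]
d [0.0319, -0.0223, 0.1632] rv [-0.02, 0.21, 0.51]
```

In the tool's units: 0.161 m / 0.6 = 0.2683, 0.032 m / 0.6 = 0.0533, -0.5 degrees / 60 = -0.0083.

```bash
echo '[[0.0533,-0.0383,0.05,0,0,0,0.5],[0.0533,-0.0383,0.1167,0,0,-0.0083,0.5],[0.0533,-0.0383,0.1833,0,0,-0.0083,0.5],[0.0533,-0.0383,0.2333,0,0,-0.0083,0.5],[0.0533,-0.0383,0.2683,0,0,-0.0083,0.5],[0.0533,-0.0383,0.2683,0,0,-0.0083,0.5],[0.0533,-0.0383,0.2683,0,0,-0.0083,0],[0.0533,-0.0383,0.2683,0,0,-0.0083,0],[0.0533,-0.0383,0.2683,0,0,-0.0083,0],[0.0533,-0.0383,0.2683,0,0,-0.0083,0],[0.0533,-0.0383,0.2683,0,0,-0.0083,0]]' | python3 steer.py
echo '[[0,0,-0.05,0,0,0,0],[0,0,-0.1333,0,0,0,0],[0,0,-0.2167,0,0,0,0],[0,0,-0.2667,0,0,0,0],[0,0,-0.2667,0,0,0,0]]' | python3 steer.py
python3 - <<'E'
from h import *
c=cap("wrist"); print([(b[0],b[1],) for b in blobs(c,"red")])
go([.48,-.28,.243],-8)
E
```

```text
time_s: 9.7
position: [0.5681, -0.0537, 0.0874]
tcp_rot: [[0.878, -0.478, 0.002], [-0.478, -0.878, -0.0], [0.002, -0.0, -1.0]]
force: [-0.6, -0.6, 1.6]
opening: 0.131
grasp_force: 7.9
time_s: 10.2
position: [0.5707, -0.0546, 0.2519]
tcp_rot: [[0.878, -0.478, 0.011], [-0.478, -0.878, -0.003], [0.011, -0.002, -1.0]]
force: [1.2, -1.2, -1.1]
opening: 0.126
grasp_force: 30.0
[([540, 0, 6, 16, 69], [542.8, 7.2]), ([484, 18, 48, 21, 76], [504.0, 29.4]), ([248, 207, 68, 92, 3270], [281.6, 243.5]), ([116, 341, 18, 16, 176], [124.9, 348.8])]
d [0.03, 0.2409, 0.0058] rv [-0.01, -0.31, -20.55]
```

```bash
cat >> h.py <<'E'
def inhand(c,blob,dz):
    # lid top edge (row min) and left/right columns -> canister axis offset in the tool frame, lid dz beyond TCP
    M=np.array(c["mount"]); t=dict(c); t["c2w"]=M
    th=np.linspace(0,2*np.pi,180)
    best=None
    x,y,w,h,_=blob
    for it in range(1):
        from scipy.optimize import fsolve
        def f(o):
            q=proj(t,np.c_[o[0]+.025*np.cos(th),o[1]+.025*np.sin(th),0*th+dz])
            return [q[:,1].min()-y, (q[:,0].min()+q[:,0].max())/2-(x+w/2-.5)]
        best=fsolve(f,[0,0])
    q=proj(t,np.c_[best[0]+.025*np.cos(th),best[1]+.025*np.sin(th),0*th+dz])
    print("inhand",best.round(4),"lid width px",q[:,0].min().round(1),q[:,0].max().round(1),"blob",x,x+w-1)
    return best
E
python3 - <<'E'
from h import *
c=cap("wrist"); b=max(blobs(c,"red"),key=lambda b:b[0][4] if 150<b[1][0]<400 else 0); print(b[0])
inhand(c,b[0],.0444)
s=state()
u=np.array([.990,-.139,0]); seat=np.array([.5385,-.2865,0])
go(seat-u*.075+[0,0,.22],-8)
E
```

```text
[248, 207, 68, 92, 3265]
inhand [-0.0003 -0.0007] lid width px 246.8 316.2 blob 248 315
{'time_s': 10.3, 'position': [0.5671, -0.0536, 0.2467], 'tcp_rot': [[0.8784, -0.4779, 0.0001], [-0.4779, -0.8784, -0.0001], [0.0001, 0.0, -1.0]], 'joint_positions': [-16.6345, 24.3498, 88.595, -0.0019, 67.0512, 101.9142], 'force': [-0.9415, 0.2241, -2.7553], 'opening': 0.1211, 'grasp_force': 29.9887}
d [0.016, 0.2446, 0.0267] rv [0.0, -0.0, -20.55]
```

Units first: shifts go in shares of 0.6 m and turns go in shares of 60 degrees. So 0.2446 m / 0.6 = 0.4077, 0.23 m / 0.6 = 0.3833, -20.5 degrees / 60 = -0.3417.

```bash
echo '[[0.0067,0.0667,0,0,0,-0.0667,0],[0.0133,0.1333,0.0167,0,0,-0.1667,0],[0.02,0.2,0.0333,0,0,-0.2667,0],[0.0267,0.2667,0.0445,0,0,-0.3417,0],[0.0267,0.3333,0.0445,0,0,-0.3417,0],[0.0267,0.3833,0.0445,0,0,-0.3417,0],[0.0267,0.4077,0.0445,0,0,-0.3417,0],[0.0267,0.4077,0.0445,0,0,-0.3417,0],[0.0267,0.4077,0.0445,0,0,-0.3417,0],[0.0267,0.4077,0.0445,0,0,-0.3417,0]]' | python3 steer.py | head -2
python3 - <<'E'
from h import *
s=state();c=cap("wrist","w5"); a=cap("scene"); 
u=np.array([.990,-.139,0]); seat=np.array([.5385,-.2865,0])
print("bbox tip",proj(c,seat-u*.021+[0,0,.147]),"seat",proj(c,seat+[0,0,.134]),"scene seat/tip",proj(a,np.array([seat+[0,0,.134],seat-u*.021+[0,0,.147]])))
for d,z in((.06,.1684),(.0,.1684),(0,.15)): go(seat-u*d+[0,0,z],-8)
i=cv2.imread("pics/w5.png")[0:300,180:480]; j=a["color"][100:240,250:390,::-1]
m=np.zeros((600,800,3),np.uint8); m[:600,:]=0
m[:450,:450]=cv2.resize(i,(450,450)); m[:350,450:]=cv2.resize(j,(350,350),interpolation=cv2.INTER_CUBIC)
cv2.imwrite("pics/mont3.png",m[:450])
E
```

```text
time_s: 11.3
position: [0.4651, -0.2745, 0.2193]
{'time_s': 11.3, 'position': [0.4651, -0.2745, 0.2193], 'tcp_rot': [[0.9904, -0.1383, -0.0007], [-0.1383, -0.9904, 0.0015], [-0.0009, -0.0014, -1.0]], 'joint_positions': [-42.4274, 23.9571, 94.4574, 0.0437, 61.6742, 55.5034], 'force': [-0.0977, -0.306, -2.6087], 'opening': 0.122, 'grasp_force': 29.989}
bbox tip [[284.39552039 160.29655164]] seat [[284.36296193 130.65770039]] scene seat/tip [[335.22841979 145.83458202]
 [340.66242469 145.22980469]]
d [0.0141, 0.0016, 0.0513] rv [-0.03, 0.01, 0.08]
d [0.0741, 0.0017, 0.0513] rv [-0.03, 0.01, 0.08]
d [0.0741, 0.0017, 0.0697] rv [-0.03, 0.01, 0.08]
```

View pics/mont3.png

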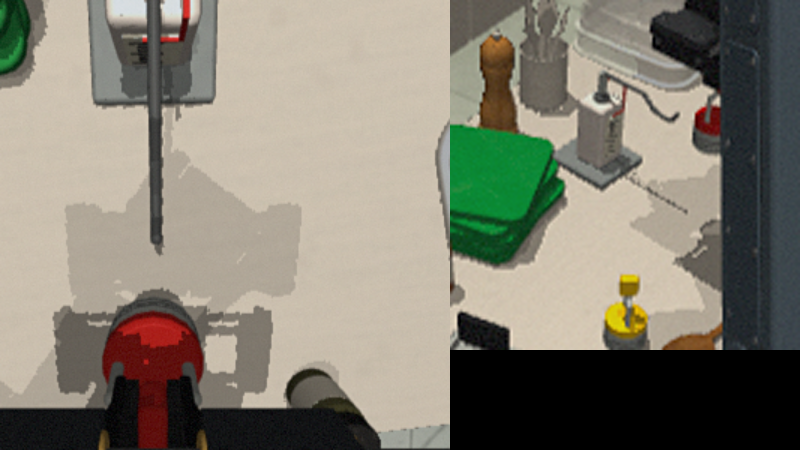

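The hook tip is at wrist pixel (284.7,161.5), against (284.4,160.3) predicted. The canister hangs straight in line with the hook.

In the tool's units: 0.051 m / 0.6 = 0.085, 0.03 m / 0.6 = 0.05.

```bash
echo '[[0,0.0017,0.05,0,0,0,0],[0.0167,0.0028,0.085,0,0,0,0],[0.0233,0.0028,0.085,0,0,0,0],[0.0233,0.0028,0.085,0,0,0,0],[0.0233,0.0028,0.085,0,0,0,0]]' | python3 steer.py; python3 - <<'E'
from h import *
state()
E
```

```text
time_s: 11.9
position: [0.4793, -0.2799, 0.17]
tcp_rot: [[0.99, -0.139, 0.001], [-0.139, -0.99, -0.001], [0.002, 0.001, -1.0]]
force: [0.2, -0.1, -2.7]
opening: 0.123
grasp_force: 30.0
{'time_s': 11.9, 'position': [0.4793, -0.2799, 0.17], 'tcp_rot': [[0.9903, -0.1389, 0.0014], [-0.1389, -0.9903, -0.0013], [0.0016, 0.0011, -1.0]], 'joint_positions': [-41.8204, 28.7634, 95.363, -0.0034, 55.7609, 56.1642], 'force': [0.2256, -0.0573, -2.7135], 'opening': 0.1225, 'grasp_force': 29.9889}
```

In the tool's units: 0.04 m / 0.6 = 0.0667, 0.03 m / 0.6 = 0.05.

```bash
echo '[[0.0167,0,0.0017,0,0,0,0],[0.0333,0,0.0017,0,0,0,0],[0.05,0,0.0017,0,0,0,0],[0.0667,0,0.0017,0,0,0,0],[0.0667,0,0.0017,0,0,0,0]]' | python3 steer.py; echo '[[0.0167,0,0,0,0,0,0],[0.0333,0,0,0,0,0,0],[0.0333,0,0,0,0,0,0],[0.0333,0,0,0,0,0,0]]' | python3 steer.py
python3 - <<'E'
from h import *
a=cap("scene"); j=a["color"][110:180,300:380,::-1]; cv2.imwrite("pics/s6.png",cv2.resize(j,None,fx=6,fy=6,interpolation=cv2.INTER_CUBIC))
for n in("scene","wrist","top"):
    c=cap(n); print(n,[(b[0],b[1]) for b in blobs(c,"red")])
E
```

```text
time_s: 12.4
position: [0.5201, -0.2861, 0.1681]
tcp_rot: [[0.99, -0.139, 0.002], [-0.139, -0.99, -0.001], [0.002, 0.001, -1.0]]
force: [-0.1, 0.4, -2.2]
opening: 0.122
grasp_force: 30.0
time_s: 12.8
position: [0.538, -0.2881, 0.1677]
tcp_rot: [[0.99, -0.139, -0.001], [-0.139, -0.99, 0.0], [-0.001, -0.0, -1.0]]
force: [0.2, -0.6, -2.6]
opening: 0.123
grasp_force: 30.0
scene [([150, 38, 25, 8, 133], [162.4, 42.0]), ([329, 145, 16, 12, 118], [336.2, 151.7]), ([119, 201, 31, 58, 1057], [133.4, 232.7]), ([236, 271, 13, 20, 107], [241.4, 279.6])]
wrist [([285, 73, 20, 54, 359], [298.9, 95.4]), ([281, 121, 16, 4, 62], [288.5, 122.5]), ([248, 208, 68, 91, 2867], [281.9, 245.2])]
top [([141, 118, 19, 21, 289], [149.5, 127.8]), ([173, 237, 13, 9, 68], [179.2, 241.6])]
```

In the tool's units: 0.022 m / 0.6 = 0.0367, 0.018 m / 0.6 = 0.03.

```bash
echo '[[0,0,0.0167,0,0,0,0],[0,0,0.03,0,0,0,0],[0,0,0.0367,0,0,0,0],[0,0,0.0367,0,0,0,0]]' | python3 steer.py; echo '[[0,0,0.005,0,0,0,0],[0,0,0.01,0,0,0,0],[0,0,0.01,0,0,0,0],[0,0,0.01,0,0,0,0]]' | python3 steer.py
```

```text
time_s: 13.4
position: [0.5379, -0.2882, 0.145]
tcp_rot: [[0.99, -0.14, -0.0], [-0.14, -0.99, 0.001], [-0.001, -0.0, -1.0]]
force: [0.5, -0.2, -0.7]
opening: 0.12
grasp_force: 30.0
time_s: 13.8
position: [0.5383, -0.2884, 0.1401]
tcp_rot: [[0.99, -0.14, 0.001], [-0.14, -0.99, -0.001], [0.001, 0.0, -1.0]]
force: [1.6, -0.1, -0.6]
opening: 0.124
grasp_force: 30.0
```

In the tool's units: -0.1 m / 0.6 = -0.1667, -0.05 m / 0.6 = -0.0833.

```bash
echo '[[0,0,0,0,0,0,0.4],[0,0,0,0,0,0,0.4],[0,0,0,0,0,0,0.4],[0,0,-0.05,0,0,0,0.4],[0,0,-0.1,0,0,0,0.4],[-0.0333,0,-0.1667,0,0,0,0.4],[-0.0833,0,-0.1667,0,0,0,0.4],[-0.0833,0,-0.1667,0,0,0,0.4],[-0.0833,0,-0.1667,0,0,0,0.4],[-0.0833,0,-0.1667,0,0,0,0.4],[-0.0833,0,-0.1667,0,0,0,0.4],[-0.0833,0,-0.1667,0,0,0,0.4],[-0.0833,0,-0.1667,0,0,0,0.4],[-0.0833,0,-0.1667,0,0,0,0.4],[-0.0833,0,-0.1667,0,0,0,0.4],[-0.0833,0,-0.1667,0,0,0,0.4]]' | python3 steer.py|head -2; echo '[[0,0,0,0,0,0,0.4],[0,0,0,0,0,0,0.4],[0,0,0,0,0,0,0.4],[0,0,0,0,0,0,0.4],[0,0,0,0,0,0,0.4],[0,0,0,0,0,0,0.4],[0,0,0,0,0,0,0.4],[0,0,0,0,0,0,0.4],[0,0,0,0,0,0,0.4],[0,0,0,0,0,0,0.4],[0,0,0,0,0,0,0.4],[0,0,0,0,0,0,0.4]]' | python3 steer.py|head -2
python3 - <<'E'
from h import *
a=cap("scene"); w=cap("wrist","w7")
for n,c in(("scene",a),("wrist",w)): print(n,[(b[0],b[1]) for b in blobs(c,"red")])
i=w["color"][0:300,180:480,::-1]; j=a["color"][120:190,300:370,::-1]
m=np.zeros((450,800,3),np.uint8)
m[:450,:450]=cv2.resize(i,(450,450)); m[:350,450:]=cv2.resize(j,(350,350),interpolation=cv2.INTER_CUBIC)
cv2.imwrite("pics/mont4.png",m)
E
```

```text
time_s: 15.4
position: [0.4884, -0.2812, 0.2398]
time_s: 16.6
position: [0.4884, -0.2812, 0.2398]
scene [([150, 38, 25, 8, 134], [162.5, 42.0]), ([334, 140, 7, 9, 45], [336.7, 143.6]), ([328, 153, 15, 11, 124], [334.9, 158.6]), ([119, 201, 31, 58, 1056], [133.3, 232.6]), ([236, 271, 13, 20, 107], [241.4, 279.6])]
wrist [([281, 17, 18, 50, 274], [293.0, 40.0]), ([256, 130, 49, 50, 1554], [280.0, 155.0])]
```

View pics/mont4.png

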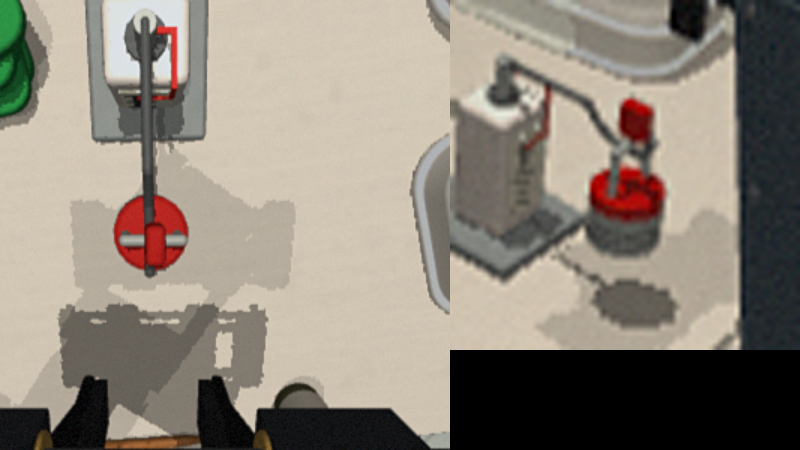

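Red hangs on the hook; its bar runs from crop (120,239) to (187,239), and the hook tip shows below the tab.

```bash
python3 - <<'E'
from h import *
a=cap("scene"); w=cap("wrist")
print("tab",tri(a,(336.7,143.6),w,(283.3,163)))
for z in(.122,.128,.134): P=plane(w,[(260,159.5),(304.7,159.5)],z); print(z,P.round(4).tolist(),np.linalg.norm(P[1]-P[0]))
b=[q for q in blobs(w,"red") if q[1][1]>100][0][0]; print(b)
s=bot.read_state()
for t in(.128,): go([.5385,-.2882,t+.0114],-8,s)
inhand(w,b,s["position"][2]-.128+.033)
state()
E
```

```text
tab [ 0.53542478 -0.28903     0.14264329]
0.122 [[0.5385, -0.2684, 0.122], [0.5328, -0.3082, 0.122]] 0.04023937195713956
0.128 [[0.5392, -0.2689, 0.128], [0.5337, -0.3079, 0.128]] 0.039376041484038365
0.134 [[0.54, -0.2694, 0.134], [0.5346, -0.3076, 0.134]] 0.038512711010937145
[256, 130, 49, 51, 1557]
d [0.0506, -0.0001, 0.1004] rv [-0.0, 0.0, -0.04]
inhand [ 0.0473 -0.0018] lid width px 254.6 305.4 blob 256 304
{'time_s': 16.8, 'position': [0.4884, -0.2812, 0.2398], 'tcp_rot': [[0.9902, -0.1398, -0.0], [-0.1398, -0.9902, 0.0001], [-0.0, -0.0001, -1.0]], 'joint_positions': [-41.2927, 24.3131, 89.9073, 0.0017, 65.7835, 56.7426], 'force': [0.6319, -0.4234, 0.0761], 'opening': 0.4013, 'grasp_force': 0.0}
```

In the tool's units: 0.1015 m / 0.6 = 0.1692, 0.048 m / 0.6 = 0.08.

```bash
echo '[[0.05,-0.0017,0.0333,0,0,0,0.4],[0.08,-0.0017,0.0833,0,0,0,0.4],[0.08,-0.0017,0.1333,0,0,0,0.4],[0.08,-0.0017,0.1692,0,0,0,0.4],[0.08,-0.0017,0.1692,0,0,0,0.4],[0.08,-0.0017,0.1692,0,0,0,0.2],[0.08,-0.0017,0.1692,0,0,0,0],[0.08,-0.0017,0.1692,0,0,0,0],[0.08,-0.0017,0.1692,0,0,0,0],[0.08,-0.0017,0.1692,0,0,0,0],[0.08,-0.0017,0.1692,0,0,0,0]]' | python3 steer.py; echo '[[0,0,-0.0167,0,0,0,0],[0,0,-0.0333,0,0,0,0],[0,0,-0.05,0,0,0,0],[0,0,-0.05,0,0,0,0],[0,0,-0.05,0,0,0,0]]' | python3 steer.py
```

```text
time_s: 17.9
position: [0.5366, -0.2874, 0.139]
tcp_rot: [[0.99, -0.14, 0.002], [-0.14, -0.99, -0.001], [0.002, 0.001, -1.0]]
force: [0.7, -0.2, 0.3]
opening: 0.128
grasp_force: 30.0
time_s: 18.4
position: [0.5358, -0.2867, 0.1687]
tcp_rot: [[0.99, -0.14, -0.0], [-0.14, -0.99, -0.0], [-0.0, 0.0, -1.0]]
force: [-0.4, -0.1, -2.3]
opening: 0.118
grasp_force: 30.0
```

In the tool's units: -0.075 m / 0.6 = -0.125, -0.06 m / 0.6 = -0.1.

```bash
echo '[[-0.025,0,0,0,0,0,0],[-0.05,0,0,0,0,0,0],[-0.0833,0,0,0,0,0,0],[-0.125,0,0,0,0,0,0],[-0.125,0,0,0,0,0,0],[-0.125,0,-0.0833,0,0,0,0],[-0.125,0,-0.1,0,0,0,0],[-0.125,0,-0.1,0,0,0,0]]' | python3 steer.py
python3 - <<'E'
from h import *
c=cap("wrist"); b=max(blobs(c,"red"),key=lambda b:b[0][4] if 150<b[1][0]<400 else 0); print(b[0])
inhand(c,b[0],.045); h=cap("scene"); print([q[:2] for q in blobs(h,"yellow")])
p=car(.006+.03,0,.22); print(p); go(p,CY); go([.47,-.1,.23],0)
E
```

```text
time_s: 19.2
position: [0.4634, -0.2776, 0.2303]
tcp_rot: [[0.99, -0.14, 0.004], [-0.14, -0.99, -0.004], [0.005, 0.003, -1.0]]
force: [-0.3, 0.2, -1.5]
opening: 0.123
grasp_force: 30.0
[248, 203, 67, 96, 3336]
inhand [ 0.0026 -0.0007] lid width px 246.3 315.7 blob 248 314
[([318, 210, 8, 9, 59], [321.1, 213.5]), ([312, 221, 17, 15, 182], [319.8, 227.9])]
[0.5424068 0.114252  0.22     ]
d [0.0257, -0.3976, 0.0079] rv [-0.06, 0.06, -18.92]
d [-0.0161, -0.1753, -0.0023] rv [-0.05, 0.06, -8.02]
```

In the tool's units: -0.3976 m / 0.6 = -0.6627, -0.23 m / 0.6 = -0.3833, -18.9 degrees / 60 = -0.315.

```bash
echo '[[0.005,-0.0667,0,0,0,-0.05,0],[0.01,-0.1417,0,0,0,-0.1333,0],[0.0167,-0.2167,0,0,0,-0.2167,0],[0.0217,-0.3,0,0,0,-0.315,0],[0.0267,-0.3833,0,0,0,-0.315,0],[0.0333,-0.4667,0,0,0,-0.315,0],[0.0383,-0.55,0,0,0,-0.315,0],[0.0417,-0.6167,0,0,0,-0.315,0],[0.0428,-0.6627,0,0,0,-0.315,0],[0.0428,-0.6627,0.0133,0,0,-0.315,0],[0.0428,-0.6627,0.0133,0,0,-0.315,0]]' | python3 steer.py | head -2
python3 - <<'E'
from h import *
s=state(); print(incar(s["position"]))
go(car(.039,.0015,.115),CY); go(car(.039,.0015,.092),CY)
E
```

```text
time_s: 20.4
position: [0.5406, 0.1141, 0.2175]
{'time_s': 20.4, 'position': [0.5406, 0.1141, 0.2175], 'tcp_rot': [[0.9817, 0.1905, -0.0063], [0.1905, -0.9817, -0.0007], [-0.0063, -0.0005, -1.0]], 'joint_positions': [0.3528, 25.1449, 92.6287, -0.044, 62.5891, 79.3917], 'force': [-0.1999, -0.3157, -2.7329], 'opening': 0.1241, 'grasp_force': 29.9977}
(np.float64(0.0362065163223075), np.float64(0.0017727040467945946))
d [0.0009, -0.0027, 0.1025] rv [-0.03, 0.36, 0.08]
d [0.0011, -0.0027, 0.1255] rv [-0.03, 0.36, 0.08]
```

In the tool's units: 0.1225 m / 0.6 = 0.2042, 0.118 m / 0.6 = 0.1967.

```bash
echo '[[0.0017,-0.0045,0.0667,0,0,0,0],[0.0017,-0.0045,0.1333,0,0,0,0],[0.0017,-0.0045,0.1667,0,0,0,0],[0.0017,-0.0045,0.1867,0,0,0,0],[0.0017,-0.0045,0.1967,0,0,0,0],[0.0017,-0.0045,0.2042,0,0,0,0],[0.0017,-0.0045,0.2042,0,0,0,0]]' | python3 steer.py; echo '[[0,0,0.0017,0,0,0,0],[0,0,0.0033,0,0,0,0],[0,0,0.0033,0,0,0,0]]' | python3 steer.py
```

```text
time_s: 21.1
position: [0.5437, 0.1162, 0.0982]
tcp_rot: [[0.982, 0.188, 0.001], [0.188, -0.982, -0.0], [0.001, 0.0, -1.0]]
force: [-0.7, 0.0, -2.3]
opening: 0.122
grasp_force: 30.0
time_s: 21.4
position: [0.5436, 0.1166, 0.0964]
tcp_rot: [[0.982, 0.189, 0.001], [0.189, -0.982, -0.0], [0.001, 0.0, -1.0]]
force: [-0.2, 0.2, -2.2]
opening: 0.124
grasp_force: 30.0
```

In the tool's units: 0.004 m / 0.6 = 0.0067, 0.003 m / 0.6 = 0.005.

```bash
echo '[[-0.0033,0,0.0025,0,0,0,0],[-0.0033,0,0.005,0,0,0,0],[-0.0033,0,0.0067,0,0,0,0],[-0.0033,0,0.0067,0,0,0,0]]' | python3 steer.py; echo '[[0,0,0.0017,0,0,0,0],[0,0,0.0017,0,0,0,0]]' | python3 steer.py
```

```text
time_s: 21.8
position: [0.5417, 0.1162, 0.0945]
tcp_rot: [[0.982, 0.189, 0.002], [0.189, -0.982, -0.0], [0.002, 0.001, -1.0]]
force: [-3.7, -0.1, 14.5]
opening: 0.122
grasp_force: 30.0
time_s: 22.0
position: [0.5418, 0.1162, 0.0944]
tcp_rot: [[0.982, 0.189, 0.002], [0.189, -0.982, -0.0], [0.002, 0.001, -1.0]]
force: [-4.8, -0.5, 21.1]
opening: 0.121
grasp_force: 30.0
```

In the tool's units: -0.13 m / 0.6 = -0.2167, -0.08 m / 0.6 = -0.1333.

```bash
echo '[[0,0,-0.0033,0,0,0,0],[0,0,-0.0033,0,0,0,0.3],[0,0,-0.0033,0,0,0,0.45],[0,0,-0.0033,0,0,0,0.45],[0,0,-0.05,0,0,0,0.45],[0,0,-0.1333,0,0,0,0.45],[0,0,-0.2167,0,0,0,0.45],[0,0,-0.2167,0,0,0,0.45],[0,0,-0.2167,0,0,0,0.45]]' | python3 steer.py | head -2
python3 - <<'E'
from h import *
s=state(); c=cap("wrist","w8"); a=cap("scene")
B=[b[:2] for b in blobs(c,"red")]; print(B)
print("scene red",[b[:2] for b in blobs(a,"red")],"yel",[b[:2] for b in blobs(a,"yellow")])
b=max(B,key=lambda b:b[0][4])[0]; o=inhand(c,b,s["position"][2]-.047); print(incar(np.array(s["position"])+np.array(s["tcp_rot"])@[*o,0]))
go([.4,-.035,.25],-40); go([.4,-.035,.25],53)
E
```

```text
time_s: 22.9
position: [0.5419, 0.1162, 0.2219]
{'time_s': 22.9, 'position': [0.5419, 0.1162, 0.2219], 'tcp_rot': [[0.9821, 0.1886, 0.0028], [0.1886, -0.9821, 0.0], [0.0027, 0.0005, -1.0]], 'joint_positions': [0.5471, 24.7558, 92.5013, -0.0016, 62.5828, 79.6788], 'force': [-0.1597, -0.62, -0.7854], 'opening': 0.4519, 'grasp_force': 0.0}
[([260, 174, 44, 51, 1326], [281.3, 195.6]), ([137, 219, 29, 23, 398], [153.2, 228.2])]
scene red [([150, 38, 25, 8, 134], [162.5, 42.0]), ([119, 201, 31, 58, 1058], [133.3, 232.6]), ([249, 221, 18, 26, 264], [257.3, 235.8]), ([236, 271, 13, 20, 107], [241.4, 279.6])] yel [([318, 210, 8, 9, 57], [321.0, 213.5]), ([312, 221, 17, 15, 181], [319.7, 227.8])]
inhand [-0.0007  0.0002] lid width px 259.3 303.7 blob 260 303
(np.float64(0.03780901196883615), np.float64(0.0007646241767411265))
d [-0.1661, 0.122, -0.0302] rv [0.05, 0.19, 50.86]
d [-0.1661, 0.122, -0.0302] rv [-0.1, 0.17, -42.14]
```

Red stands in the channel: the lid ellipse gives x = 0.038 and y = 0.001 in the carrier frame, at the expected size. Next is yellow.

In the tool's units: -0.172 m / 0.6 = -0.2867, -0.03 m / 0.6 = -0.05, -25.1 degrees / 60 = -0.4183.

```bash
python3 - <<'E'
from h import *
go([.4,-.054,.25],36)
E
echo '[[-0.0333,0.0333,-0.05,0,0,0,0.5],[-0.1,0.0833,-0.05,0,0,-0.1,0.5],[-0.1667,0.1333,-0.05,0,0,-0.2,0.5],[-0.2333,0.1833,-0.05,0,0,-0.3,0.5],[-0.2867,0.2333,-0.05,0,0,-0.4167,0.5],[-0.2867,0.2333,-0.05,0,0,-0.4183,0.5],[-0.2867,0.2333,-0.05,0,0,-0.4183,0.5],[-0.2867,0.2333,-0.05,0,0,-0.4183,0.5]]' | python3 steer.py | head -3
python3 - <<'E'
from h import *
s=state(); c=cap("wrist","w9")
for b in blobs(c,"yellow"):
    print(b[:2])
h=cv2.cvtColor(c["color"],cv2.COLOR_RGB2HSV)
b=max(blobs(c,"yellow"),key=lambda b:b[0][4])[0]
o=inhand(c,b,s["position"][2]-.043); print(np.array(s["position"])+np.array(s["tcp_rot"])@[*o,0])
x,y=b[0]-20,b[1]-20
cv2.imwrite("pics/w9c.png",cv2.resize(cv2.imread("pics/w9.png")[y:y+100,x:x+100],None,fx=5,fy=5,interpolation=cv2.INTER_CUBIC)); print(x,y)
E
```

```text
d [-0.1697, 0.1406, -0.0302] rv [-0.07, 0.18, -25.14]
time_s: 23.8
position: [0.399, -0.0532, 0.2501]
tcp_rot: [[0.81, 0.587, -0.001], [0.587, -0.81, 0.001], [-0.0, -0.002, -1.0]]
{'time_s': 23.8, 'position': [0.399, -0.0532, 0.2501], 'tcp_rot': [[0.8098, 0.5867, -0.0013], [0.5867, -0.8098, 0.0011], [-0.0004, -0.0016, -1.0]], 'joint_positions': [-23.6286, 10.5245, 109.8989, 0.0333, 59.6677, 30.4309], 'force': [0.8474, 0.4187, -0.4785], 'opening': 0.4999, 'grasp_force': 0.0}
([260, 140, 41, 42, 1112], [280.1, 159.4])
inhand [ 0.0332 -0.001 ] lid width px 259.0 301.0 blob 260 300
[ 0.42531761 -0.03298958  0.2500951 ]
240 120
```

View pics/w9c.png

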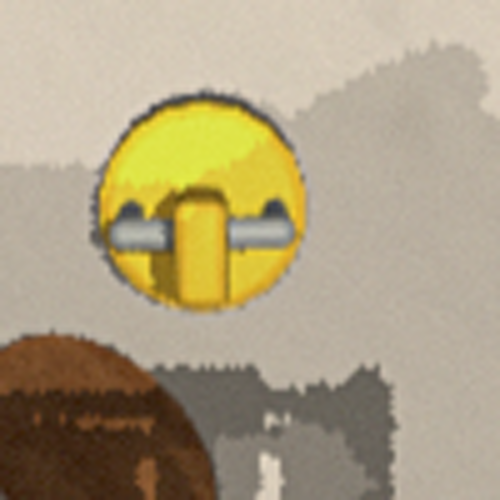

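Yellow's bar is level in the tool frame, with the tab at crop (200,245) and the lid centre at (203,205), so I can go straight in.

In the tool's units: 0.163 m / 0.6 = 0.2717, 0.033 m / 0.6 = 0.055.

```bash
echo '[[0.0333,-0.0017,0.05,0,0,0,0.5],[0.055,-0.0017,0.1167,0,0,0,0.5],[0.055,-0.0017,0.1833,0,0,0,0.5],[0.055,-0.0017,0.2417,0,0,0,0.5],[0.055,-0.0017,0.2717,0,0,0,0.5],[0.055,-0.0017,0.2717,0,0,0,0.5],[0.055,-0.0017,0.2717,0,0,0,0],[0.055,-0.0017,0.2717,0,0,0,0],[0.055,-0.0017,0.2717,0,0,0,0],[0.055,-0.0017,0.2717,0,0,0,0],[0.055,-0.0017,0.2717,0,0,0,0]]' | python3 steer.py
echo '[[0,0,-0.05,0,0,0,0],[0,0,-0.1333,0,0,0,0],[0,0,-0.2167,0,0,0,0],[0,0,-0.2333,0,0,0,0],[0,0,-0.2333,0,0,0,0],[0,0,-0.2333,0,0,0,0]]' | python3 steer.py
python3 - <<'E'
from h import *
s=state(); c=cap("wrist"); b=max(blobs(c,"yellow"),key=lambda b:b[0][4] if 150<b[1][0]<400 else 0); print(b[0])
inhand(c,b[0],.0445)
u=np.array([.990,-.139,0]); seat=np.array([.5365,-.2875,0])
go(seat-u*.075+[0,0,.225],-8)
E
```

```text
time_s: 24.95
position: [0.4252, -0.0337, 0.0885]
tcp_rot: [[0.809, 0.587, 0.001], [0.587, -0.809, -0.0], [0.001, 0.001, -1.0]]
force: [-0.8, -0.0, 1.3]
opening: 0.129
grasp_force: 0.4
time_s: 25.55
position: [0.4234, -0.0331, 0.2266]
tcp_rot: [[0.809, 0.587, -0.003], [0.587, -0.809, 0.001], [-0.002, -0.002, -1.0]]
force: [-0.0, -0.6, -1.9]
opening: 0.118
grasp_force: 30.0
{'time_s': 25.55, 'position': [0.4234, -0.0331, 0.2266], 'tcp_rot': [[0.8095, 0.5872, -0.0029], [0.5872, -0.8095, 0.001], [-0.0017, -0.0025, -1.0]], 'joint_positions': [-19.6248, 14.5031, 109.0013, -0.0025, 56.6693, 34.4209], 'force': [-0.028, -0.6499, -1.9027], 'opening': 0.1184, 'grasp_force': 29.9719}
[248, 202, 67, 97, 3227]
inhand [0.0034 0.0002] lid width px 246.2 315.8 blob 248 314
d [-0.1116, 0.2205, 0.0005] rv [-0.15, 0.23, 43.95]
```

In the tool's units: 0.2205 m / 0.6 = 0.3675, 0.21 m / 0.6 = 0.35, 44 degrees / 60 = 0.7333.

```bash
echo '[[-0.025,0.05,0,0,0,0.1167,0],[-0.05,0.1083,0,0,0,0.25,0],[-0.0833,0.1667,0,0,0,0.3833,0],[-0.1167,0.2333,0,0,0,0.5167,0],[-0.15,0.3,0,0,0,0.6333,0],[-0.175,0.35,0,0,0,0.7333,0],[-0.186,0.3675,0,0,0,0.7333,0],[-0.186,0.3675,0,0,0,0.7333,0],[-0.186,0.3675,0,0,0,0.7333,0],[-0.186,0.3675,0,0,0,0.7333,0]]' | python3 steer.py | head -2
python3 - <<'E'
from h import *
s=state();c=cap("wrist")
u=np.array([.990,-.139,0]); seat=np.array([.5365,-.2875,0])
print("tip expected",proj(c,seat-u*.02+[0,0,.148]),proj(c,seat-u*.02+[0,0,.150]))
g=c["color"].astype(int); m=(g.max(2)<95)
for r in range(60,190,8):
    cols=np.where(m[r,255:310])[0]+255; print(r,(cols.min(),cols.max(),len(cols)) if len(cols) else None,end=" ")
b=max(blobs(c,"yellow"),key=lambda b:b[0][4] if 150<b[1][0]<400 else 0); inhand(c,b[0],.0445)
go(seat-u*.057+[0,0,.1695],-8); go(seat-u*.003+[0,0,.1695],-8)
E
```

```text
time_s: 26.6
position: [0.4632, -0.2753, 0.2269]
{'time_s': 26.6, 'position': [0.4632, -0.2753, 0.2269], 'tcp_rot': [[0.9904, -0.1379, -0.0023], [-0.1379, -0.9904, 0.0027], [-0.0027, -0.0024, -1.0]], 'joint_positions': [-42.6249, 23.3588, 94.0543, 0.0275, 62.7896, 55.2906], 'force': [-0.2065, -0.2484, -1.7094], 'opening': 0.1189, 'grasp_force': 29.9722}
tip expected [[284.72709877 157.70156443]] [[284.74746753 158.04884621]]
60 (np.int64(263), np.int64(303), 40) 68 (np.int64(255), np.int64(294), 36) 76 (np.int64(278), np.int64(285), 8) 84 (np.int64(278), np.int64(285), 8) 92 (np.int64(278), np.int64(285), 8) 100 (np.int64(278), np.int64(285), 8) 108 (np.int64(279), np.int64(286), 8) 116 (np.int64(279), np.int64(286), 8) 124 (np.int64(279), np.int64(286), 8) 132 (np.int64(279), np.int64(286), 8) 140 (np.int64(279), np.int64(286), 8) 148 (np.int64(279), np.int64(286), 8) 156 (np.int64(279), np.int64(286), 8) 164 (np.int64(284), np.int64(286), 3) 172 None 180 None 188 (np.int64(283), np.int64(283), 1) inhand [ 0.0035 -0.0007] lid width px 246.1 315.9 blob 248 314
d [0.0171, 0.0019, 0.0578] rv [-0.09, 0.1, 0.08]
d [0.071, 0.0019, 0.0577] rv [-0.09, 0.1, 0.08]
```

In the tool's units: 0.0575 m / 0.6 = 0.0958, 0.001 m / 0.6 = 0.0017.

```bash
echo '[[0,0.0017,0.05,0,0,0,0],[0.0167,0.0025,0.0917,0,0,0,0],[0.0283,0.0025,0.0958,0,0,0,0],[0.0283,0.0025,0.0958,0,0,0,0],[0.0283,0.0025,0.0958,0,0,0,0]]' | python3 steer.py | head -3; python3 - <<'E'
from h import *
s=bot.read_state();u=np.array([.990,-.139,0]); seat=np.array([.5365,-.2875,0])
go(seat-u*.003+[0,0,.1695],-8)
E
```

```text
time_s: 27.15
position: [0.4815, -0.2814, 0.1715]
tcp_rot: [[0.99, -0.139, 0.001], [-0.139, -0.99, -0.001], [0.002, 0.001, -1.0]]
d [0.0523, -0.0016, 0.0021] rv [0.06, -0.09, 0.03]
```

In the tool's units: 0.03 m / 0.6 = 0.05, 0.02 m / 0.6 = 0.0333.

```bash
echo '[[0.0167,-0.0017,0.0033,0,0,0,0],[0.0333,-0.0017,0.0033,0,0,0,0],[0.05,-0.0017,0.0033,0,0,0,0],[0.05,-0.0017,0.0033,0,0,0,0]]' | python3 steer.py|head -4; echo '[[0.0167,0,0,0,0,0,0],[0.0367,0,0,0,0,0,0],[0.0367,0,0,0,0,0,0],[0.0367,0,0,0,0,0,0]]' | python3 steer.py|head -4;  echo '[[0,0,0.0167,0,0,0,0],[0,0,0.03,0,0,0,0],[0,0,0.0367,0,0,0,0],[0,0,0.045,0,0,0,0],[0,0,0.045,0,0,0,0],[0,0,0.045,0,0,0,0]]' | python3 steer.py
```

```text
time_s: 27.55
position: [0.5127, -0.2855, 0.1689]
tcp_rot: [[0.99, -0.139, 0.003], [-0.139, -0.99, -0.002], [0.003, 0.002, -1.0]]
force: [-0.3, -0.7, -1.8]
time_s: 27.95
position: [0.5325, -0.2877, 0.1682]
tcp_rot: [[0.99, -0.139, -0.001], [-0.139, -0.99, 0.0], [-0.001, -0.0, -1.0]]
force: [-0.7, 0.9, -1.8]
time_s: 28.55
position: [0.5327, -0.2879, 0.1416]
tcp_rot: [[0.99, -0.14, 0.001], [-0.14, -0.99, -0.0], [0.001, 0.0, -1.0]]
force: [0.5, -1.2, 0.5]
opening: 0.123
grasp_force: 30.0
```

In the tool's units: -0.1 m / 0.6 = -0.1667, -0.06 m / 0.6 = -0.1.

```bash
echo '[[0,0,0,0,0,0,0.4],[0,0,0,0,0,0,0.4],[0,0,0,0,0,0,0.4],[0,0,-0.05,0,0,0,0.4],[0,0,-0.1,0,0,0,0.4],[-0.0333,0,-0.1667,0,0,0,0.4],[-0.0783,0,-0.1667,0,0,0,0.4],[-0.0783,0,-0.1667,0,0,0,0.4],[-0.0783,0,-0.1667,0,0,0,0.4],[-0.0783,0,-0.1667,0,0,0,0.4],[-0.0783,0,-0.1667,0,0,0,0.4],[-0.0783,0,-0.1667,0,0,0,0.4],[-0.0783,0,-0.1667,0,0,0,0.4],[-0.0783,0,-0.1667,0,0,0,0.4],[-0.0783,0,-0.1667,0,0,0,0.4],[-0.0783,0,-0.1667,0,0,0,0.4]]' | python3 steer.py|head -2; echo '[[0,0,0,0,0,0,0.4],[0,0,0,0,0,0,0.4],[0,0,0,0,0,0,0.4],[0,0,0,0,0,0,0.4],[0,0,0,0,0,0,0.4],[0,0,0,0,0,0,0.4],[0,0,0,0,0,0,0.4],[0,0,0,0,0,0,0.4],[0,0,0,0,0,0,0.4],[0,0,0,0,0,0,0.4],[0,0,0,0,0,0,0.4],[0,0,0,0,0,0,0.4]]' | python3 steer.py|head -2
python3 - <<'E'
from h import *
a=cap("scene"); s=bot.read_state(); w=cap("wrist","w10")
for n,c in(("scene",a),("wrist",w)): print(n,[(b[0],b[1]) for b in blobs(c,"yellow")])
b=max(blobs(w,"yellow"),key=lambda b:b[0][4])[0]
for bar in(.122,.126,.130): o=inhand(w,b,s["position"][2]-bar+.033)
# tab top brightness centre: narrow yellow part in scene
t=[q for q in blobs(a,"yellow",amin=15) if 325<q[1][0]<350]; print([q[:2] for q in t])
t=min(t,key=lambda q:q[1][1])
tb=(b[0]+b[2]/2-.5,b[1]+b[3]-12)
P=np.array(s["position"])+np.array(s["tcp_rot"])@[*o,0]; o2,d=ray(a,[t[1]]); d=d[0]
k=((P-o2)[:2]@d[:2])/(d[:2]@d[:2]); print("canister",P,"tab mid ray at its nearest",o2+d*k)
print(s["position"])
E
```

```text
time_s: 30.15
position: [0.4858, -0.2811, 0.2413]
time_s: 31.35
position: [0.4858, -0.2812, 0.2413]
scene [([334, 140, 7, 9, 47], [336.8, 143.7]), ([327, 154, 16, 11, 126], [334.6, 159.0])]
wrist [([256, 126, 49, 50, 1458], [279.5, 150.0])]
inhand [ 0.0508 -0.0018] lid width px 255.1 304.9 blob 256 304
inhand [ 0.0509 -0.0018] lid width px 254.8 305.2 blob 256 304
inhand [ 0.051  -0.0018] lid width px 254.5 305.5 blob 256 304
[([334, 140, 7, 9, 47], [336.8, 143.7]), ([327, 154, 16, 11, 126], [334.6, 159.0])]
canister [ 0.53654993 -0.28650335  0.24133934] tab mid ray at its nearest [ 0.53429569 -0.28771155  0.14347844]
[ 0.48578877 -0.28114378  0.24134037]
```

In the tool's units: 0.1023 m / 0.6 = 0.1705, -0.001 m / 0.6 = -0.0017.

```bash
echo '[[0.05,-0.0017,0.0333,0,0,0,0.4],[0.0833,-0.0017,0.0833,0,0,0,0.4],[0.0833,-0.0017,0.1333,0,0,0,0.4],[0.0833,-0.0017,0.1705,0,0,0,0.4],[0.0833,-0.0017,0.1705,0,0,0,0.4],[0.0833,-0.0017,0.1705,0,0,0,0.2],[0.0833,-0.0017,0.1705,0,0,0,0],[0.0833,-0.0017,0.1705,0,0,0,0],[0.0833,-0.0017,0.1705,0,0,0,0],[0.0833,-0.0017,0.1705,0,0,0,0],[0.0833,-0.0017,0.1705,0,0,0,0]]' | python3 steer.py; echo '[[0,0,-0.0167,0,0,0,0],[0,0,-0.0333,0,0,0,0],[0,0,-0.05,0,0,0,0],[0,0,-0.05,0,0,0,0],[0,0,-0.05,0,0,0,0]]' | python3 steer.py
```

```text
time_s: 32.55
position: [0.536, -0.2875, 0.1397]
tcp_rot: [[0.99, -0.14, 0.002], [-0.14, -0.99, -0.001], [0.002, 0.001, -1.0]]
force: [0.8, -0.3, 0.8]
opening: 0.123
grasp_force: 30.0
time_s: 33.05
position: [0.5353, -0.287, 0.1694]
tcp_rot: [[0.99, -0.14, 0.0], [-0.14, -0.99, -0.0], [0.0, 0.0, -1.0]]
force: [1.0, -0.3, -2.6]
opening: 0.125
grasp_force: 30.0
```

In the tool's units: -0.075 m / 0.6 = -0.125, -0.06 m / 0.6 = -0.1.

```bash
echo '[[-0.025,0,0,0,0,0,0],[-0.05,0,0,0,0,0,0],[-0.0833,0,0,0,0,0,0],[-0.125,0,0,0,0,0,0],[-0.125,0,0,0,0,0,0],[-0.125,0,-0.0833,0,0,0,0],[-0.125,0,-0.1,0,0,0,0],[-0.125,0,-0.1,0,0,0,0],[-0.125,0,-0.1,0,0,0,0]]' | python3 steer.py|head -4
python3 - <<'E'
from h import *
c=cap("wrist"); b=max(blobs(c,"yellow"),key=lambda b:b[0][4] if 150<b[1][0]<400 else 0); print(b[0])
inhand(c,b[0],.046); a=cap("scene"); print("scene red",[b[:2] for b in blobs(a,"red")])
go(car(.105,0,.23),CY)
E
```

```text
time_s: 33.95
position: [0.4608, -0.2761, 0.2283]
tcp_rot: [[0.99, -0.14, -0.001], [-0.14, -0.99, 0.001], [-0.001, -0.001, -1.0]]
force: [-1.0, 0.4, -2.4]
[249, 199, 66, 95, 3097]
inhand [ 0.0052 -0.0003] lid width px 246.8 316.2 blob 249 314
scene red [([150, 38, 25, 8, 134], [162.5, 42.0]), ([119, 201, 31, 58, 1057], [133.3, 232.6]), ([249, 221, 18, 26, 264], [257.3, 235.9]), ([236, 271, 13, 20, 107], [241.4, 279.6])]
d [0.0045, -0.4629, -0.0016] rv [-0.15, 0.15, -18.92]
```

In the tool's units: -0.463 m / 0.6 = -0.7717, -0.23 m / 0.6 = -0.3833, -18.9 degrees / 60 = -0.315.

```bash
echo '[[0,-0.0667,0,0,0,-0.05,0],[0,-0.1417,0,0,0,-0.1333,0],[0.0017,-0.2167,0,0,0,-0.2167,0],[0.0017,-0.3,0,0,0,-0.315,0],[0.0033,-0.3833,0,0,0,-0.315,0],[0.0033,-0.4667,0,0,0,-0.315,0],[0.0033,-0.55,0,0,0,-0.315,0],[0.0042,-0.6333,0,0,0,-0.315,0],[0.0042,-0.7167,0,0,0,-0.315,0],[0.0042,-0.7583,0,0,0,-0.315,0],[0.0042,-0.7717,0,0,0,-0.315,0],[0.0042,-0.7717,0,0,0,-0.315,0],[0.0042,-0.7717,0,0,0,-0.315,0]]' | python3 steer.py | head -2
python3 - <<'E'
from h import *
s=state(); print(incar(s["position"]))
c=cap("wrist"); b=max(blobs(c,"yellow"),key=lambda b:b[0][4] if 150<b[1][0]<400 else 0); print(b[0]); inhand(c,b[0],.046)
print([q[:2] for q in blobs(c,"red")])
go(car(.105,.002,.096),CY)
E
```

```text
time_s: 35.35
position: [0.5277, 0.1804, 0.2281]
{'time_s': 35.35, 'position': [0.5277, 0.1804, 0.2281], 'tcp_rot': [[0.9821, 0.1881, -0.0022], [0.1881, -0.9821, -0.0011], [-0.0024, 0.0007, -1.0]], 'joint_positions': [7.4199, 24.7047, 91.3956, -0.0521, 64.0326, 86.5995], 'force': [-0.1902, 0.1529, -2.6296], 'opening': 0.1194, 'grasp_force': 29.9895}
(np.float64(0.103736968329556), np.float64(0.001936962108207163))
[249, 199, 66, 95, 3177]
inhand [0.0053 0.    ] lid width px 246.8 316.2 blob 249 314
[([316, 171, 45, 49, 1400], [338.9, 192.8]), ([194, 215, 31, 22, 405], [211.2, 224.1])]
d [0.0001, -0.0017, 0.1324] rv [0.03, 0.1, -0.11]
```

In the tool's units: 0.129 m / 0.6 = 0.215, -0.001 m / 0.6 = -0.0017.

```bash
echo '[[-0.0017,-0.0028,0.0667,0,0,0,0],[-0.0017,-0.0028,0.1333,0,0,0,0],[-0.0017,-0.0028,0.175,0,0,0,0],[-0.0017,-0.0028,0.1967,0,0,0,0],[-0.0017,-0.0028,0.2083,0,0,0,0],[-0.0017,-0.0028,0.215,0,0,0,0],[-0.0017,-0.0028,0.215,0,0,0,0]]' | python3 steer.py; echo '[[0,0,0.0033,0,0,0,0],[0,0,0.005,0,0,0,0],[0,0,0.005,0,0,0,0]]' | python3 steer.py
```

```text
time_s: 36.1
position: [0.5278, 0.1827, 0.1007]
tcp_rot: [[0.982, 0.188, 0.001], [0.188, -0.982, 0.0], [0.001, 0.0, -1.0]]
force: [0.5, 0.3, -1.6]
opening: 0.127
grasp_force: 30.0
time_s: 36.4
position: [0.5273, 0.183, 0.0976]
tcp_rot: [[0.982, 0.189, 0.001], [0.189, -0.982, 0.0], [0.001, 0.0, -1.0]]
force: [-0.3, 1.0, -2.6]
opening: 0.123
grasp_force: 30.0
```

In the tool's units: 0.002 m / 0.6 = 0.0033, 0.001 m / 0.6 = 0.0017.

```bash
echo '[[0,0,0.0017,0,0,0,0],[0,0,0.0033,0,0,0,0],[0,0,0.0033,0,0,0,0]]' | python3 steer.py|sed -n '2p;4p'; echo '[[0,0,0.0017,0,0,0,0],[0,0,0.0025,0,0,0,0],[0,0,0.0025,0,0,0,0]]' | python3 steer.py|sed -n '2p;4p'
```

```text
position: [0.5278, 0.1829, 0.0965]
force: [-1.1, -1.8, 5.6]
position: [0.528, 0.1829, 0.0965]
force: [-3.1, -2.0, 15.3]
```

In the tool's units: -0.13 m / 0.6 = -0.2167, -0.08 m / 0.6 = -0.1333.

```bash
echo '[[0,0,-0.0025,0,0,0,0],[0,0,-0.0025,0,0,0,0.3],[0,0,-0.0025,0,0,0,0.45],[0,0,-0.0025,0,0,0,0.45],[0,0,-0.05,0,0,0,0.45],[0,0,-0.1333,0,0,0,0.45],[0,0,-0.2167,0,0,0,0.45],[0,0,-0.2167,0,0,0,0.45],[0,0,-0.2167,0,0,0,0.45]]' | python3 steer.py | head -2
python3 - <<'E'
from h import *
s=state(); c=cap("wrist","w11")
for col in("yellow","red"):
    B=[b[:2] for b in blobs(c,col)]; print(B)
    b=max(B,key=lambda b:b[0][4])[0]; o=inhand(c,b,s["position"][2]-.047); print(incar(np.array(s["position"])+np.array(s["tcp_rot"])@[*o,0]))
k=[b[1] for b in blobs(c,"red") if b[1][0]<260]; print(k)
if k: P=plane(c,k[:1],.05)[0]; print("lever",P,incar(P))
bl=[b for b in blobs(c,"blue")]; print([b[:2] for b in bl])
cv2.imwrite("pics/w11c.png",cv2.resize(cv2.imread("pics/w11.png")[80:300,100:400],(750,550),interpolation=cv2.INTER_CUBIC))
E
```

```text
time_s: 37.9
position: [0.5277, 0.1831, 0.2247]
{'time_s': 37.9, 'position': [0.5277, 0.1831, 0.2247], 'tcp_rot': [[0.9821, 0.1886, 0.0029], [0.1886, -0.9821, 0.0004], [0.0029, 0.0001, -1.0]], 'joint_positions': [7.6693, 24.8825, 91.7332, 0.004, 63.2185, 86.7991], 'force': [-1.1941, 0.2205, -0.7696], 'opening': 0.4518, 'grasp_force': 0.0}
[([261, 171, 43, 50, 1257], [281.6, 192.2])]
inhand [0.0022 0.0007] lid width px 259.9 304.1 blob 261 303
(np.float64(0.1056362111493314), np.float64(-0.0006589982060557805))
[([319, 173, 45, 49, 1453], [341.9, 195.0]), ([195, 217, 31, 23, 425], [212.9, 226.1])]
inhand [-0.0001  0.0675] lid width px 318.9 363.1 blob 319 363
(np.float64(0.03886117407652264), np.float64(0.001591028430994435))
[[212.9, 226.1]]
lever [0.4774248  0.25416008 0.05      ] (np.float64(0.1856493737980722), np.float64(0.037411665332558235))
[([157, 164, 63, 52, 2530], [190.2, 187.6])]
```

View pics/w11c.png

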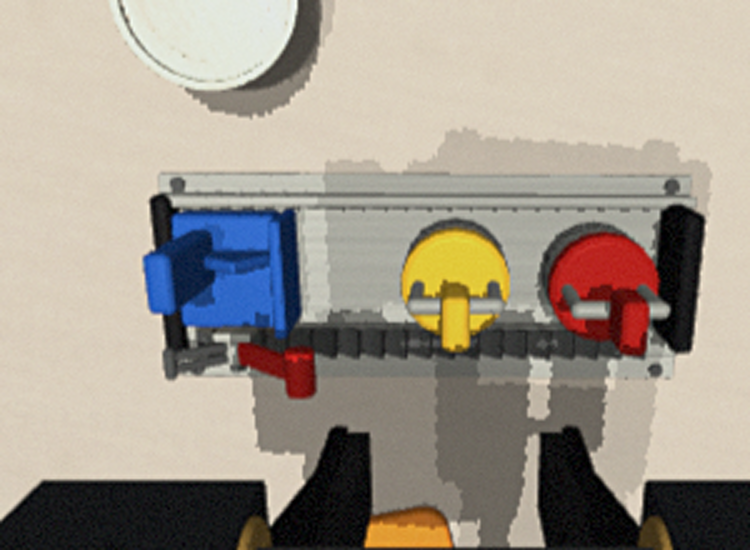

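Both canisters stand upright in the channel, with the pusher fully back and the knob at crop (301,370). Next I throw the lever back.

```bash
python3 - <<'E'
from h import *
c=cap("wrist"); P=plane(c,[(220.4,227.5)],.059)[0]; print(P,incar(P))
x=incar(P)[0]
for d,z in((-.035,.13),(-.035,.052),(.015,.052)): go(car(x+d,.039,z),CY)
E
```

```text
[0.47958928 0.24365912 0.059     ] (np.float64(0.17492899821505592), np.float64(0.03726768094772795))
d [-0.0353, -0.0335, 0.0922] rv [-0.01, 0.19, -0.03]
d [-0.0351, -0.0335, 0.1702] rv [-0.01, 0.19, -0.03]
d [-0.0351, -0.0835, 0.1702] rv [-0.01, 0.19, -0.03]
```

In the tool's units: 0.17 m / 0.6 = 0.2833, 0.168 m / 0.6 = 0.28.

```bash
echo '[[-0.025,-0.025,0,0,0,0,0],[-0.0583,-0.055,0,0,0,0,0],[-0.0583,-0.055,0.05,0,0,0,0],[-0.0583,-0.055,0.1,0,0,0,0],[-0.0583,-0.055,0.1533,0,0,0,0],[-0.0583,-0.055,0.2167,0,0,0,0],[-0.0583,-0.055,0.28,0,0,0,0],[-0.0583,-0.055,0.2833,0,0,0,0],[-0.0583,-0.055,0.2833,0,0,0,0]]' | python3 steer.py|sed -n '2p;4p'; echo '[[0,-0.0167,0,0,0,0,0],[0,-0.0333,0,0,0,0,0],[0,-0.05,0,0,0,0,0],[0,-0.0667,0,0,0,0,0],[0,-0.0833,0,0,0,0,0],[0,-0.0867,0,0,0,0,0],[0,-0.0867,0,0,0,0,0]]' | python3 steer.py|sed -n '2p;4p'; echo '[[0,0.0167,0,0,0,0,0],[0,0.0167,-0.0833,0,0,0,0],[0,0.0167,-0.1667,0,0,0,0],[0,0.0167,-0.25,0,0,0,0],[0,0.0167,-0.25,0,0,0,0],[0,0.0167,-0.25,0,0,0,0]]' | python3 steer.py|sed -n 2p
python3 - <<'E'
from h import *
c=cap("wrist","w12"); r=[b for b in blobs(c,"red")]; print([b[:2] for b in r]); print("knob if down expected",proj(c,[car(.222,.038,.075)]),"if thrown",proj(c,[car(.175,.038,.059)]))
go(car(.228,-.0085,.11),CY); go(car(.228,-.0085,.05),CY)
bl=max(blobs(c,"blue"),key=lambda b:b[0][4]); print(bl[0],"grip top expected",proj(c,[car(.222,-.0085,.082),car(.234,-.0085,.082)]))
E
```

```text
position: [0.4848, 0.2084, 0.0519]
force: [-0.6, 1.1, 0.1]
position: [0.4772, 0.2609, 0.0552]
force: [-0.7, -0.3, -0.3]
position: [0.4788, 0.2501, 0.2044]
[([392, 142, 66, 50, 2151], [423.8, 167.9]), ([232, 192, 23, 28, 425], [241.8, 205.3])]
knob if down expected [[240.17183671 208.29926096]] if thrown [[287.59103868 203.89907942]]
d [0.0467, -0.0468, 0.0928] rv [0.01, 0.1, -0.01]
d [0.0468, -0.0468, 0.1528] rv [0.01, 0.1, -0.01]
[225, 135, 53, 55, 2523] grip top expected [[237.16359303 161.86545304]
 [224.07845627 161.86177285]]
```

The knob is where a lowered pawl puts it: measured (242,205), expected (240,208). Now I pinch the grip and push.

Units first: shifts go in shares of 0.6 m and turns go in shares of 60 degrees. So 0.15 m / 0.6 = 0.25, 0.148 m / 0.6 = 0.2467.

```bash
echo '[[0.0333,-0.0333,0,0,0,0,0.4],[0.0767,-0.0775,0,0,0,0,0.4],[0.0775,-0.0775,0.0833,0,0,0,0.4],[0.0775,-0.0775,0.15,0,0,0,0.4],[0.0775,-0.0775,0.2,0,0,0,0.4],[0.0775,-0.0775,0.2467,0,0,0,0.4],[0.0775,-0.0775,0.25,0,0,0,0.4],[0.0775,-0.0775,0.25,0,0,0,0],[0.0775,-0.0775,0.25,0,0,0,0],[0.0775,-0.0775,0.25,0,0,0,0],[0.0775,-0.0775,0.25,0,0,0,0]]' | python3 steer.py; echo '[[0,0.0167,0,0,0,0,0],[0,0.0333,0,0,0,0,0],[0,0.05,0,0,0,0,0],[0,0.0667,0,0,0,0,0],[0,0.0833,0,0,0,0,0],[0,0.1,0,0,0,0,0],[0,0.1133,0,0,0,0,0],[0,0.1167,0,0,0,0,0],[0,0.1167,0,0,0,0,0]]' | python3 steer.py
```

```text
time_s: 41.35
position: [0.5166, 0.3039, 0.055]
tcp_rot: [[0.982, 0.19, 0.003], [0.19, -0.982, -0.001], [0.003, 0.001, -1.0]]
force: [-0.9, 0.6, 1.3]
opening: 0.138
grasp_force: 30.0
time_s: 42.25
position: [0.5295, 0.2351, 0.055]
tcp_rot: [[0.982, 0.187, 0.002], [0.187, -0.982, 0.001], [0.002, -0.0, -1.0]]
force: [-2.2, 2.5, 6.7]
opening: 0.133
grasp_force: 30.0
```

In the tool's units: 0.006 m / 0.6 = 0.01, 0.004 m / 0.6 = 0.0067.

```bash
for i in 1 2; do :; done; echo '[[0,0.0033,0,0,0,0,0],[0,0.0067,0,0,0,0,0],[0,0.01,0,0,0,0,0],[0,0.01,0,0,0,0,0]]' | python3 steer.py|sed -n '2p;4p'; echo '[[0,0.0033,0,0,0,0,0],[0,0.0067,0,0,0,0,0],[0,0.0067,0,0,0,0,0]]' | python3 steer.py|sed -n '2p;4p'
```

```text
position: [0.5304, 0.2302, 0.055]
force: [-0.8, 5.7, 7.1]
position: [0.5311, 0.2262, 0.055]
force: [-0.3, 5.2, 6.9]
```

In the tool's units: 0.002 m / 0.6 = 0.0033, 0.001 m / 0.6 = 0.0017.

```bash
echo '[[0,0.0017,0,0,0,0,0],[0,0.0033,0,0,0,0,0],[0,0.0033,0,0,0,0,0]]' | python3 steer.py|sed -n '2p;4p'; echo '[[0,0.0017,0,0,0,0,0],[0,0.0033,0,0,0,0,0],[0,0.0033,0,0,0,0,0]]' | python3 steer.py|sed -n '2p;4p'
```

```text
position: [0.5314, 0.225, 0.055]
force: [-2.0, 8.2, 6.3]
position: [0.5314, 0.2249, 0.055]
force: [-1.7, 14.2, 6.8]
```

In the tool's units: -0.18 m / 0.6 = -0.3, -0.14 m / 0.6 = -0.2333.

```bash
echo '[[0,0,0,0,0,0,0.35],[0,0,0,0,0,0,0.35],[0,-0.0067,0,0,0,0,0.35],[0,-0.0067,-0.0667,0,0,0,0.35],[0,-0.0067,-0.15,0,0,0,0.35],[0,-0.0067,-0.2333,0,0,0,0.35],[0,-0.0067,-0.3,0,0,0,0.35],[0,-0.0067,-0.3,0,0,0,0.35],[0,-0.0067,-0.3,0,0,0,0.35],[0,-0.0067,-0.3,0,0,0,0.35]]' | python3 steer.py|sed -n '2p;4p'
python3 - <<'E'
from h import *
s=bot.read_state(); c=cap("wrist","w13"); a=cap("scene")
for col in("yellow","red"):
    b=max((q for q in blobs(c,col)),key=lambda b:b[0][4])[0]; o=inhand(c,b,s["position"][2]-.047); print(col,incar(np.array(s["position"])+np.array(s["tcp_rot"])@[*o,0]))
print([q[:2] for q in blobs(c,"red")],"knob down exp",proj(c,[car(.142,.038,.075)]))
j=a["color"][170:310,190:330,::-1]; i=c["color"][60:300,120:460,::-1]
m=np.zeros((420,800,3),np.uint8); m[:318,:450]=cv2.resize(i,(450,318)); m[:350,450:]=cv2.resize(j,(350,350),interpolation=cv2.INTER_CUBIC)
cv2.imwrite("pics/mont5.png",m)
E
```

```text
position: [0.5292, 0.2251, 0.2319]
force: [-0.5, 0.1, -0.6]
inhand [-0.0059  0.0663] lid width px 316.9 360.1 blob 318 359
yellow (np.float64(0.08105870300206985), np.float64(-0.0019589321494942026))
inhand [-0.0071  0.1192] lid width px 362.4 405.6 blob 361 407
red (np.float64(0.028166079347829963), np.float64(-0.0007617521212520003))
[([361, 178, 47, 50, 1488], [384.4, 201.1]), ([291, 221, 12, 29, 282], [296.0, 237.0])] knob down exp [[286.14095837 238.96375658]]
```

View pics/mont5.png

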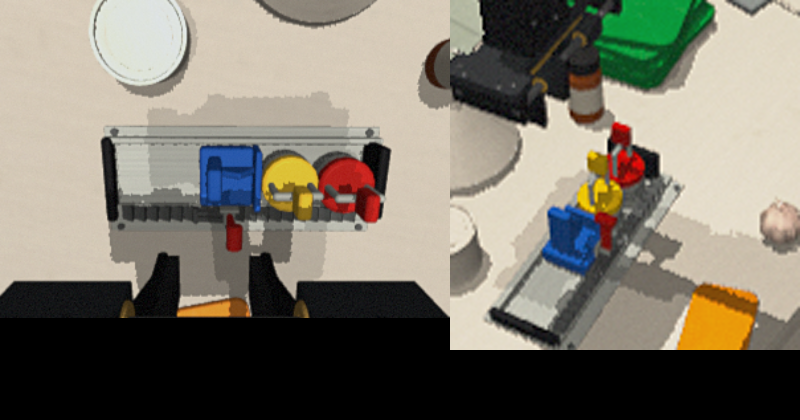

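The picture shows red and yellow upright and touching in a row between the end wall and the pusher. The lever is up, so the pawl is on the teeth, and the gripper is clear. Nothing nearby has fallen.

```bash
python3 -c "
from rig import bot, optics, job
print(job.hand_in())"
```

```text
the job is handed in; nothing more can be done
None
```

The job is handed in: red and then yellow were each hung on the scale and left to settle before going into the carrier (there was no blue canister), and they now stand in a tight row against the end wall with the pawl on the teeth and nothing knocked over.

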